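# Fetch the boxed-in mixing dish from the paint caddy

### The arm

A 7-joint arm with a two-finger parallel gripper is mounted at the origin on the work surface. World frame = base frame: x ahead of the robot, y to its left, z up, the work surface at z = 0. Lengths are in m, angles in rad, forces in N, time in s.
With the tool pointing down it reaches from about 0.4 to 0.9 m from the base axis. Payload 5.5 kg.
Tool frame: the origin (TCP) lies at the very end of the fingers, on their centre line; the grasp point (between the pads) lies 19 mm behind it (r.tcp_to_grasp is the distance from the TCP to the grasp point, in m); z points along the fingers, x is the direction in which the jaws open and shut, and the axes are right-handed (so a half turn about z gives the same grasp; the last joint's range is limited). The gripper opens to 92 mm and grips with 3 to 60 N. Pads are 19 mm wide; open, the fingers measure 130 mm over their backs; the gripper's body (75 mm by 190 mm) begins 47 mm behind the grasp point.
Start: joints at [1.417, 0.501, -0.427, 1.55, 0.221, 1.138, -0.21], TCP at [0.263, -0.594, 0.203] pointing down, gripper open.
Joint ranges: [-2.88, 2.88], [-0.31, 2.03], [-1.54, 1.56], [0.2, 2.42], [-1.41, 4.55], [0.19, 2.02], [-2.57, 2.57]. Speed limits (rad/s): [2.57, 2.57, 3.14, 3.14, 3.14, 3.14, 3.14].

### API

Orientations are given as a rotation vector (axis times angle).
In Python, from bench import r gives the robot as it stands.
- The arm moves only by the shell command python3 -m creep 'ROWS' [FORCE]. ROWS is JSON, one flat list of numbers, 7 for each row, row after row: the closure, from 0 (fully open) to 1 (shut), then the shift along the tool's x, y, z in m, then the turn, a rotation vector about the tool's x, y, z in rad. In form: [grip, dx, dy, dz, ax, ay, az, grip, dx, dy, dz, ax, ay, az, ...]. A call has 1 to 20 rows; each row shifts and turns the commanded pose from where the row before left it, along the tool's axes as they then stand; what a row does not reach is not made up. A row lasts 1/12 s, in which the tool goes at most 41.7 mm and 7.16 degrees, less where a joint would pass 70% of its speed; a pose out of reach is approached as far as the arm can. A call is refused whole if a number of a shift passes 0.0417 or a number of a turn 0.125, either way. A call with a gripper value outside its range is refused whole. The fingers move at their own pace and stop on an object; FORCE is the grip in N (left out, the last holds). Time passes only in rows, so rows that do not move let the fingers close. It gives the time, the measured TCP pose, the force and the opening at its end, in the units of the state.
- r.get_state(): the state, without advancing time (a new reading comes with each control period).
- r.snapshot(name): name is "side" or "top" or "wrist"; returns the picture (420x560x3 uint8, red, green, blue); there is no depth.
- r.calibration(name): a dict with "intrinsics" (3x3 intrinsics, pixels), "k1" (the pictures are not rectified: a ray, as slopes to the right and down, at radius r is drawn at 1 + k1 r^2 times it, then the intrinsics apply), "R" (3x3) and "t" (3): a world point X has camera coordinates R X + t. Camera axes: x right, y down, z forward; pixel columns grow to the right and rows downward; lengths in m; the calibration is good to about 2 mm. A picture is of the moment at which its call begins: read the wrist's pose just before it. calibration takes no time and is no camera call; for the wrist camera it gives the pose at the moment of the call.
- r.hand_in(): hands the job in, once; it reports no verdict.
The state is a dict: "t": time; "joint_positions": joint angles; "dq": joint speeds; "effort": joint torques, N m; "tool_pos": TCP position; "ee_rot": TCP orientation; "wrist_force": force on the tool from outside, world axes, zero at the start; "wrist_torque": the same for the moment, N m; "grip_width": finger opening in m.
Only numpy, scipy, OpenCV 4.12 (cv2) and the standard library are available. Lean on these libraries where they do the work, as an engineer would, in place of code of your own. Each camera call takes 0.05 s, during which the arm holds its last target.

### The job

I need the round porcelain mixing dish at the back of the wooden paint caddy, but the gesso jar, the square bottle and the slim bottle box it in: first stand all three upright in the grey side tray, then set the dish down in the middle of the round cork coaster. With the dish there, put each of the three containers back upright in the caddy on the very felt pad it came from. Do not tip any of them over, and leave the pan tin, the eraser and the tape roll where they are.

Things in the scene. Friction and masses are not known exactly. Their poses are not given: they have to be found in the camera images.
- caddy: Fixed wooden caddy, 166 mm deep (x), 250 wide (y). Origin: centre of its underside, on the table. Floor 12 mm thick; walls 8 mm thick, tops 45 mm above the table, at the back (+x) and sides, open in front (-x). Three grey felt pads, 66 mm across, flush, centred at caddy (x, y) = (33, 70), (33, -70), (-35, 0) mm, carry one container each; which one varies.
- tray: Fixed shallow grey plastic tray, the side area: 290 mm long (its x) by 130 mm wide (its y), walls 5 mm thick and 16 mm high, floor 5 mm thick, empty at the start. Origin: centre of its underside, on the table. It is on the left or on the right; the coaster is on the other side.
- coaster: Fixed round cork coaster, 96 mm across, 4 mm thick. Origin: centre of its underside, on the table; its top is 4 mm above that.
- gesso_jar: Loose round white screw-top jar with a paper label, 92 mm tall, the widest container: body 55 mm across up to 72 mm, lid 58 mm across above that. Origin: centre of its underside; z up its axis. About 0.25 kg.
- square_bottle: Loose amber square bottle with a paper label, 98 mm tall: body 44 x 44 mm up to 78 mm (flats face its x and y), round black cap 26 mm across above that. Origin: centre of its underside. About 0.22 kg.
- slim_bottle: Loose slim round aluminium bottle, 104 mm tall: body 40 mm across up to 78 mm, then a shoulder and a black cap 22 mm across. Origin: centre of its underside. About 0.16 kg.
- dish: Loose small round open white porcelain dish with straight sides, the thing to fetch: 58 mm across outside, 30 mm tall, wall 4 mm, inner floor 6 mm up. Origin: centre of its underside. About 0.12 kg. Only 6 mm from the caddy's back wall: grip it across the caddy's width (its y), once the containers are away.
- pan_tin: Loose small steel tin 34 x 46 x 16 mm in the left front corner of the caddy; stays there. Origin: centre of its underside.
- eraser: Loose eraser with a paper sleeve, 42 x 22 x 12 mm, in the right front corner of the caddy; stays there. Origin: centre of its underside.
- tape_roll: Loose roll of paper tape lying flat on the table in front of the caddy, 92 mm across outside, 24 mm high; stays there. Origin: centre of its underside.
There are look-alikes about, which are no part of the job. Leave any purple look-alike of the gesso_jar alone.

How it is judged:
On the way, in this order (a step that is already met when the one before it is completed fails the run):
1. all three containers stand upright in the side tray while the dish is still in its place in the caddy (x of gesso_jar in the frame of tray between -0.14 and 0.14 m and y of gesso_jar in the frame of tray between -0.06 and 0.06 m and z of each of gesso_jar, square_bottle, slim_bottle in the frame of tray below 0.01 m and linear speed of each of gesso_jar, square_bottle, slim_bottle below 0.03 m/s and angle between each of gesso_jar, square_bottle, slim_bottle's own z axis and vertical below 0.1 rad and x of square_bottle in the frame of tray between -0.14 and 0.14 m and y of square_bottle in the frame of tray between -0.06 and 0.06 m and x of slim_bottle in the frame of tray between -0.14 and 0.14 m and y of slim_bottle in the frame of tray between -0.06 and 0.06 m and distance of dish from where it was at the start of the episode below 0.02 m), for 0.2 s.
2. the dish stands in the middle of the coaster while the three containers are still in the tray (horizontal distance between dish and coaster below 0.015 m and z of dish in the frame of coaster between 0.001 and 0.008 m and linear speed of each of dish, gesso_jar, square_bottle, slim_bottle below 0.03 m/s and angle between each of dish, gesso_jar, square_bottle, slim_bottle's own z axis and vertical below 0.1 rad and x of gesso_jar in the frame of tray between -0.14 and 0.14 m and y of gesso_jar in the frame of tray between -0.06 and 0.06 m and z of each of gesso_jar, square_bottle, slim_bottle in the frame of tray below 0.01 m and x of square_bottle in the frame of tray between -0.14 and 0.14 m and y of square_bottle in the frame of tray between -0.06 and 0.06 m and x of slim_bottle in the frame of tray between -0.14 and 0.14 m and y of slim_bottle in the frame of tray between -0.06 and 0.06 m), for 0.2 s.
At the end, for the whole second after the job is handed in: The dish stands upright at rest on the coaster, its centre within 15 mm of the coaster's centre; each container stands upright at rest in the caddy within 15 mm of where it stood at the start; everything is released (horizontal distance between dish and coaster below 0.015 m and z of dish in the frame of coaster between 0.001 and 0.008 m and linear speed of each of dish, gesso_jar, square_bottle, slim_bottle below 0.03 m/s and angle between each of dish, gesso_jar, square_bottle, slim_bottle's own z axis and vertical below 0.1 rad and angular speed of each of gesso_jar, square_bottle, slim_bottle, dish below 0.3 rad/s and distance of each of gesso_jar, square_bottle, slim_bottle from where it was at the start of the episode below 0.015 m); the robot touches nothing.
It fails at once if a container or the dish is tipped over (more than 35 degrees) (angle between any of gesso_jar, square_bottle, slim_bottle, dish's own z axis and vertical above 0.6 rad).
It fails at once if the pan tin, the eraser or the tape roll is moved more than 20 mm (distance of any of pan_tin, eraser, tape_roll from where it was at the start of the episode above 0.02 m).
It also fails if it takes over 152 s, if anything falls off the work surface, if the arm or the gripper's body presses on something with over 40 N, if the wrist force passes 120 N, or if a joint passes its speed limit or range.

## Working session

There is one attempt and no reset: what is moved stays moved. The work goes in short steps, Python scripts to look and compute and a shell command to move; the robot and the scene stay as the last step left them, time stands still between calls to the robot, and variables do not carry over. Pictures are saved under pics/ and viewed, and the job is handed in when it is done.

```bash
ls; mkdir -p pics
python3 - <<'E'
from bench import r
import cv2
s=r.get_state(); print({k:s[k] for k in ('t','tool_pos','ee_rot','grip_width')})
for n in ('side','top','wrist'):
    c=r.calibration(n); print(n,c)
    cv2.imwrite(f'pics/{n}0.png',r.snapshot(n)[:,:,::-1])
E
```

```text
pics
{'t': 0.0, 'tool_pos': array([ 0.26278959, -0.59368319,  0.20197132]), 'ee_rot': array([-2.63210635e+00,  1.71308911e+00,  2.51027458e-03]), 'grip_width': 0.09175678132417583}
side {'intrinsics': array([[461.11815294,   0.        , 279.27909045],
       [  0.        , 461.11815294, 206.75997808],
       [  0.        ,   0.        ,   1.        ]]), 'k1': 0.03175630617109936, 'R': array([[-0.78861205, -0.61487363, -0.00463129],
       [-0.38274971,  0.49676624, -0.77892616],
       [ 0.48124183, -0.61249793, -0.62709855]]), 't': array([0.4409057 , 0.24038909, 0.73872065])}
top {'intrinsics': array([[430.08068502,   0.        , 280.01675579],
       [  0.        , 430.08068502, 203.88122563],
       [  0.        ,   0.        ,   1.        ]]), 'k1': 0.008845801183726696, 'R': array([[-0.02004694, -0.99975108,  0.00979302],
       [-0.98068567,  0.01775666, -0.19478273],
       [ 0.19456035, -0.01350867, -0.98079753]]), 't': array([0.01227084, 0.55223228, 0.88896453])}
wrist {'intrinsics': array([[348.05675769,   0.        , 280.01067066],
       [  0.        , 348.05675769, 212.75896208],
       [  0.        ,   0.        ,   1.        ]]), 'k1': -0.020299433833996856, 'R': array([[ 0.40546853, -0.9141058 , -0.00242269],
       [-0.86884731, -0.38621422,  0.30974657],
       [-0.28407681, -0.12348754, -0.95081607]]), 't': array([-0.64879017, -0.03849948,  0.39225568])}
```

View pics/top0.png

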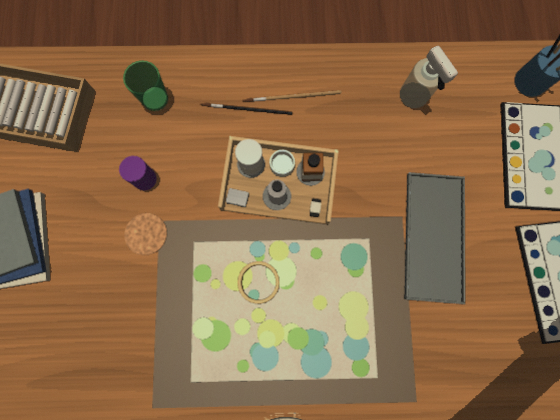

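View pics/side0.png

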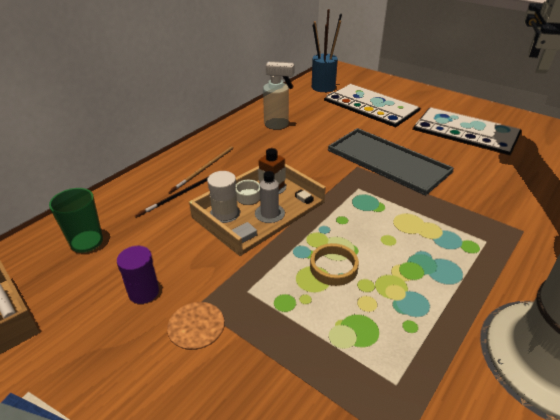

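View pics/wrist0.png

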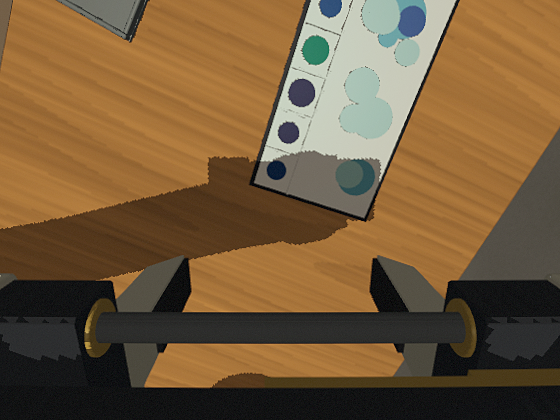

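The top view shows the caddy at about (279,180) and the grey tray on the right at (435,238). The coaster is at (145,234), the tape roll at (258,282).

What could be mistaken for the targets:
- **Jar:** white lid at (249,152), or the purple cylinder at (138,173), which is the look-alike to leave alone. The green glass at (145,85) and the spray bottle at (420,85) are also cylinders.
- **Square bottle:** amber, (313,160).
- **Slim bottle:** aluminium, (277,187).
- **Dish:** (282,163). The green glass and the tape ring are the other round things.

I choose the white, amber and aluminium ones in the caddy, and will check them in a crop.

```bash
cat > h.py <<'E'
import numpy as np, cv2
from bench import r
def undist(c,uv):
    K=np.array(c['intrinsics']);p=np.array(uv,float).reshape(-1,2)
    d=np.c_[(p[:,0]-K[0,2])/K[0,0],(p[:,1]-K[1,2])/K[1,1]]; x=d.copy()
    for _ in range(10): x=d/(1+c['k1']*(x**2).sum(1,keepdims=True))
    return x
def ray(c,uv):
    x=undist(c,uv);R=np.array(c['R']);t=np.array(c['t'])
    D=np.c_[x,np.ones(len(x))]@R; return -R.T@t, D/np.linalg.norm(D,axis=1,keepdims=True)
def onz(c,uv,z):
    o,D=ray(c,uv); return o+D*((z-o[2])/D[:,2])[:,None]
def proj(c,X):
    X=np.array(X,float).reshape(-1,3);R=np.array(c['R']);K=np.array(c['intrinsics'])
    q=X@R.T+np.array(c['t']);s=q[:,:2]/q[:,2:];s=s*(1+c['k1']*(s**2).sum(1,keepdims=True))
    return np.c_[s[:,0]*K[0,0]+K[0,2],s[:,1]*K[1,1]+K[1,2]]
E
python3 - <<'E'
import cv2
t=cv2.imread('pics/top0.png'); s=cv2.imread('pics/side0.png')
a=cv2.resize(t[130:230,210:350],None,fx=5.5,fy=5.5,interpolation=cv2.INTER_CUBIC); cv2.imwrite('pics/c_top.png',a)
a=cv2.resize(s[135:255,180:340],None,fx=5,fy=5,interpolation=cv2.INTER_CUBIC); cv2.imwrite('pics/c_side.png',a)
E
```

```text
(no output)
```

View pics/c_top.png

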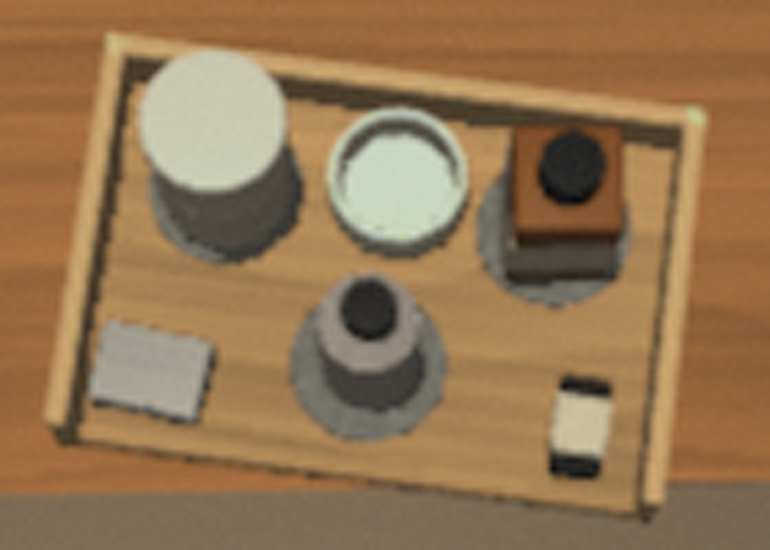

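View pics/c_side.png

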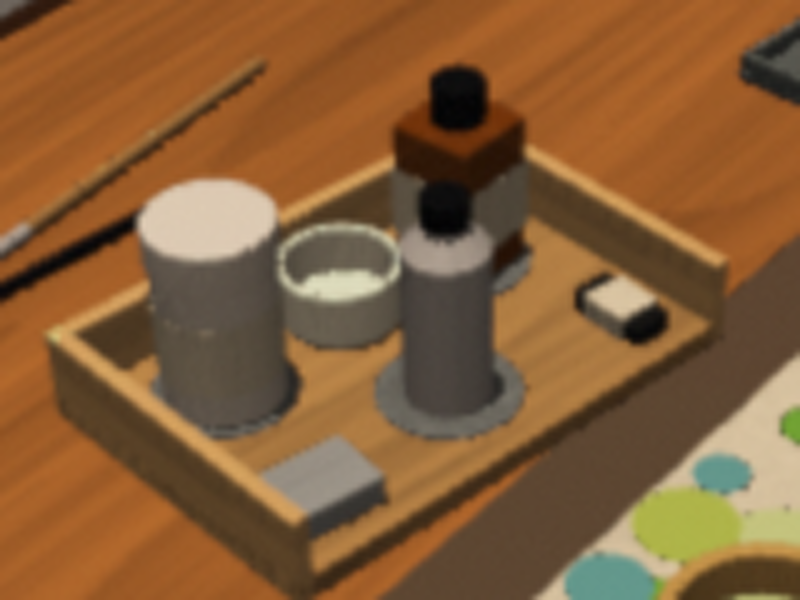

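The crops confirm the choice: a white jar on the left back pad, an amber square bottle on the right back pad and a slim bottle on the front pad. Next I measure.

```bash
cat > m.py <<'E'
from h import *
c=r.calibration('top'); t=cv2.imread('pics/top0.png')
f=lambda p:np.array(p,float)/5.5+[210,130]-0.4
def P(n,p,z): 
    X=onz(c,[p],z)[0]; print(n,np.round(p,1),X.round(4)); return X
bl=P('BL',f((108,36)),.045);br=P('BR',f((703,112)),.045);fl=P('FL',f((50,422)),.045);fr=P('FR',f((655,510)),.045)
print('width',np.linalg.norm(bl-br),np.linalg.norm(fl-fr),'depth',np.linalg.norm(bl-fl),np.linalg.norm(br-fr))
cen=(bl+br+fl+fr)/4; d=(bl-br)+(fl-fr); yaw=np.arctan2(d[1],d[0])-np.pi/2
print('caddy',cen,'yaw',np.degrees(yaw))
Rz=np.array([[np.cos(yaw),-np.sin(yaw)],[np.sin(yaw),np.cos(yaw)]])
for p in ((33,70),(33,-70),(-35,0)): print('pad',p,(cen[:2]+Rz@(np.array(p)/1000)).round(4))
P('jar',f((213,121)),.104);P('sq',f((572,166)),.110);P('slim',f((370,306)),.116);P('dish',f((398,178)),.042)
sq=[P('sqc',f(q),.090) for q in ((513,127),(622,128),(618,242),(514,232))]
print('dishexp',cen[:2]+Rz@np.array([.083-.008-.006-.029,0]))
hsv=cv2.cvtColor(t,cv2.COLOR_BGR2HSV)
m=cv2.inRange(hsv,(5,60,110),(20,255,255)); 
# coaster by contours in its window
w=t[205:262,115:175]; cv2.imwrite('pics/coast.png',cv2.resize(w,None,fx=8,fy=8,interpolation=cv2.INTER_CUBIC))
w=t[165:310,395:475]; cv2.imwrite('pics/tray.png',cv2.resize(w,None,fx=4,fy=4,interpolation=cv2.INTER_CUBIC))
g=cv2.inRange(t,(0,0,0),(255,80,255)); g[:, :395]=0; g[:,475:]=0; g[:165]=0; g[310:]=0
cs,_=cv2.findContours(g,0,2); k=max(cs,key=cv2.contourArea); rect=cv2.minAreaRect(k); print(rect)
bx=cv2.boxPoints(rect); B=[P('tray',q,.016) for q in bx]
print('tray c',np.mean(B,0), [np.linalg.norm(B[i]-B[i-1]) for i in range(4)])
E
python3 m.py
```

```text
BL [229.2 136.1] [0.7139 0.1144 0.045 ]
BR [337.4 150. ] [ 0.6768 -0.1314  0.045 ]
FL [218.7 206.3] [0.5511 0.1372 0.045 ]
FR [328.7 222.3] [ 0.5109 -0.1046  0.045 ]
width 0.24856145541937444 0.24505311646922018 depth 0.16436900102177177 0.1680473449265125
caddy [0.61320153 0.00388384 0.045     ] yaw -9.013296714354393
pad (33, 70) [0.6568 0.0678]
pad (33, -70) [ 0.6348 -0.0704]
pad (-35, 0) [0.5786 0.0094]
jar [248.3 151.6] [0.6569 0.0675 0.104 ]
sq [313.6 159.8] [ 0.6347 -0.0701  0.11  ]
slim [276.9 185.2] [0.5795 0.0083 0.116 ]
dish [282. 162.] [ 0.6515 -0.0048  0.042 ]
sqc [302.9 152.7] [ 0.6571 -0.0494  0.09  ]
sqc [322.7 152.9] [ 0.656  -0.0922  0.09  ]
sqc [322.  173.6] [ 0.6097 -0.0889  0.09  ]
sqc [303.1 171.8] [ 0.6144 -0.0485  0.09  ]
dishexp [ 0.65270761 -0.00238271]
((458.0846252441406, 229.6331329345703), (138.15476989746094, 47.22697830200195), 68.35556030273438)
tray [410.7 174.1] [ 0.6248 -0.3033  0.016 ]
tray [454.6 156.7] [ 0.6651 -0.4095  0.016 ]
tray [505.5 285.1] [ 0.3682 -0.4926  0.016 ]
tray [461.6 302.5] [ 0.3326 -0.3918  0.016 ]
tray c [ 0.49768221 -0.39933143  0.016     ] [np.float64(0.3053098062359535), np.float64(0.11355053373171244), np.float64(0.30829015227636425), np.float64(0.10690679697810551)]
```

Run:
```python
import cv2,numpy as np
a=cv2.imread('pics/coast.png');b=cv2.imread('pics/tray.png')
o=np.zeros((580,800,3),np.uint8);o[:a.shape[0],:a.shape[1]]=a[:580];o[:b.shape[0],480:480+b.shape[1]]=b;cv2.imwrite('pics/ct.png',o)
```

```text
(no output)
```

View pics/ct.png

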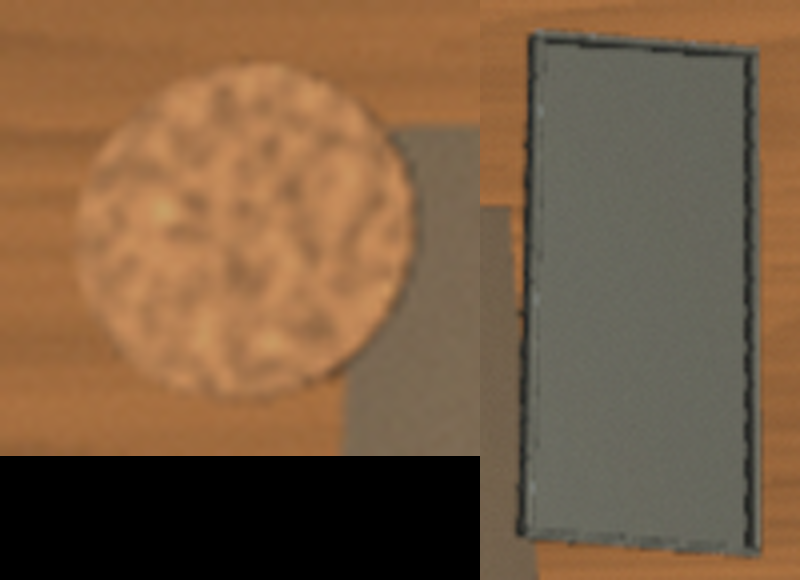

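```bash
cat >> h.py <<'E'
from scipy.spatial.transform import Rotation as Ro
def go(x,y,z,ang=None):
    """print tool-frame deltas from the measured pose to the target; ang = world angle of tool x, deg"""
    s=r.get_state();R=Ro.from_rotvec(s['ee_rot']).as_matrix()
    cur=np.degrees(np.arctan2(R[1,0],R[0,0]))
    d=R.T@(np.array([x,y,z])-s['tool_pos'])
    print('tilt',np.round(R[:,2],3),'ang',cur.round(2),'d(tool,mm)',(d*1000).round(1),'t',round(s['t'],2),'w',round(s['grip_width'],4),'F',np.round(s['wrist_force'],1))
    if ang is not None:
        a=np.radians(cur-ang); a=(a+np.pi)%(2*np.pi)-np.pi
        n=Ro.from_rotvec([0,0,a]).as_matrix(); 
        print('turn az',a.round(3),'after turn d',((n.T@d)*1000).round(1))
E
python3 - <<'E'
from h import *
c=r.calibration('top')
T=onz(c,[(407.5,173.7),(464.5,177.5),(465,303),(405,299.5)],.016)
print(T.round(3),T.mean(0),[np.linalg.norm(T[i]-T[i-1]).round(3) for i in range(4)])
print('coaster',onz(c,[(145.1,233.1)],.004), onz(c,[(115+75/8,233),(115+415/8,233)],.004))
cs=r.calibration('side'); print('coaster side',onz(cs,[(196.5,325)],.004))
# side checks of container tops via reprojection
print(proj(cs,[[.6569,.0675,.104],[.6347,-.0701,.110],[.5795,.0083,.116],[.6520,-.0035,.042]]).round(1))
print('wrist cam pos',-r.calibration('wrist')['R'].T@r.calibration('wrist')['t'])
go(.579,.009,.25,-99)
E
```

```text
[[ 0.626 -0.296  0.016]
 [ 0.615 -0.428  0.016]
 [ 0.332 -0.399  0.016]
 [ 0.341 -0.268  0.016]] [ 0.47838321 -0.34779337  0.016     ] [np.float64(0.286), np.float64(0.132), np.float64(0.284), np.float64(0.131)]
coaster [[0.50020436 0.30893902 0.004     ]] [[0.50133185 0.35577218 0.004     ]
 [0.49949018 0.25966509 0.004     ]]
coaster side [[0.49635526 0.3091285  0.004     ]]
[[221.3 178.3]
 [271.6 151. ]
 [268.6 173.6]
 [247.3 187.2]]
wrist cam pos [ 0.34107822 -0.55953924  0.38344905]
tilt [-0.001  0.001 -1.   ] ang -66.12 d(tool,mm) [-423.3 -533.1  -47.1] t 0.15 w 0.0918 F [ 0.   0.2 -0.9]
turn az 0.574 after turn d [-644.9 -217.9  -47.1]
```

```bash
python3 -m creep '[0,0,0,-0.01,0,0,0.115, 0,0,0,-0.01,0,0,0.115, 0,0,0,-0.01,0,0,0.115, 0,0,0,-0.01,0,0,0.115, 0,0,0,-0.01,0,0,0.115, 0,-0.04,-0.0136,0,0,0,0, 0,-0.04,-0.0136,0,0,0,0, 0,-0.04,-0.0136,0,0,0,0, 0,-0.04,-0.0136,0,0,0,0, 0,-0.04,-0.0136,0,0,0,0, 0,-0.04,-0.0136,0,0,0,0, 0,-0.04,-0.0136,0,0,0,0, 0,-0.04,-0.0136,0,0,0,0]' 30; python3 -c "
from h import *
go(.579,.009,.25,-99);print(r.get_state()['joint_positions'])"
```

```text
t: 1.23
tool_pos: [0.4192, -0.2976, 0.253]
ee_rot: [2.039, -2.39, 0.0]
wrist_force: [1.0, -0.5, 0.3]
grip_width: 0.0917
tilt [-0. -0. -1.] ang -99.07 d(tool,mm) [-328.  -109.5    2.9] t 1.23 w 0.0917 F [ 1.  -0.5  0.3]
turn az -0.001 after turn d [-327.8 -109.9    2.9]
[ 0.99524915  0.20768558 -0.49232416  1.82773713  0.10816733  1.13254033
 -1.26325284]
```

```bash
python3 -m creep '[0,-0.04,-0.0137,0,0,0,0, 0,-0.04,-0.0137,0,0,0,0, 0,-0.04,-0.0137,0,0,0,0, 0,-0.04,-0.0137,0,0,0,0, 0,-0.04,-0.0137,0,0,0,0, 0,-0.04,-0.0137,0,0,0,0, 0,-0.04,-0.0137,0,0,0,0, 0,-0.04,-0.0137,0,0,0,0,0,0,0,0,0,0,0]'; python3 -c "
from h import *
go(.579,.009,.059,-99);print(r.get_state()['joint_positions'])
cv2.imwrite('pics/w1.png',r.snapshot('wrist')[:,:,::-1])"
```

```text
t: 1.98
tool_pos: [0.5773, 0.0061, 0.2534]
ee_rot: [-2.049, 2.373, 0.005]
wrist_force: [0.1, 1.4, 1.4]
grip_width: 0.0915
tilt [ 0.003  0.007 -1.   ] ang -98.36 d(tool,mm) [ -1.7  -0.9 194.5] t 1.98 w 0.0915 F [0.1 1.4 1.4]
turn az 0.011 after turn d [ -1.7  -0.9 194.5]
[ 0.47119256  0.35968647 -0.66564717  1.6773243   0.23032288  1.18247854
 -1.96708273]
```

View pics/w1.png

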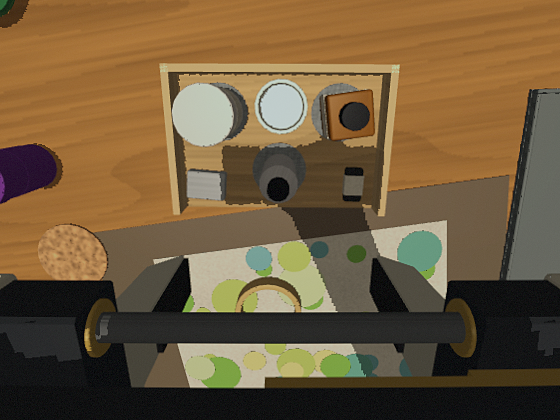

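Wrist view: the caddy is aligned with the tool. The slim bottle cap is at (278,188), dish at (281,106), jar at (203,115), and the square bottle at (351,115), turned about 5°. I lower onto the slim bottle.

```bash
python3 -m creep '[0,-0.0017,-0.001,0.02,0,0,0.01, 0,0,0,0.02,0,0,0, 0,0,0,0.02,0,0,0, 0,0,0,0.02,0,0,0, 0,0,0,0.02,0,0,0, 0,0,0,0.02,0,0,0, 0,0,0,0.02,0,0,0, 0,0,0,0.018,0,0,0, 0,0,0,0.018,0,0,0, 0,0,0,0.018,0,0,0, 0,0,0,0,0,0,0, 0,0,0,0,0,0,0]'; python3 -c "
from h import *
go(.579,.009,.059,-99)
cv2.imwrite('pics/w2.png',r.snapshot('wrist')[:,:,::-1])"
```

```text
t: 3.03
tool_pos: [0.5751, -0.0049, 0.0582]
ee_rot: [2.024, -2.4, -0.002]
wrist_force: [0.4, -0.4, -0.1]
grip_width: 0.0917
tilt [-0.003 -0.    -1.   ] ang -99.71 d(tool,mm) [-14.4  -1.5  -0.8] t 3.03 w 0.0917 F [ 0.4 -0.4 -0.1]
turn az -0.012 after turn d [-14.4  -1.7  -0.8]
```

View pics/w2.png

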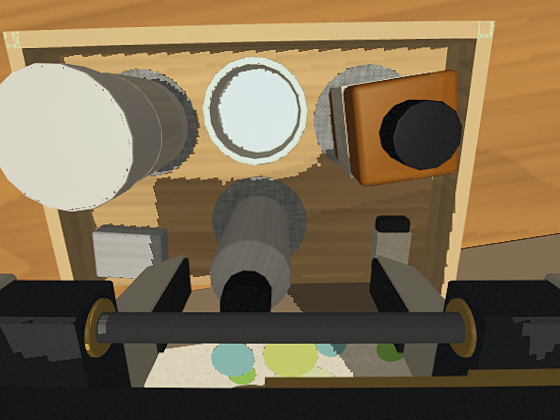

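The slim bottle is left of the finger centre; the y reading was not settled earlier. I centre on it.

```bash
python3 -m creep '[0,-0.005,-0.001,0,0,0,-0.012, 0,-0.005,-0.0005,0,0,0,0, 0,-0.0044,0,0,0,0,0, 0,0,0,0,0,0,0, 0,0,0,0,0,0,0]'; python3 -c "
from h import *
go(.579,.009,.059,-99)
import time
go(.579,.009,.059,-99)"
```

```text
t: 3.5
tool_pos: [0.5806, 0.0112, 0.0596]
ee_rot: [-2.042, 2.386, -0.001]
wrist_force: [0.6, -0.1, 0.4]
grip_width: 0.092
tilt [ 0.001  0.    -1.   ] ang -98.87 d(tool,mm) [2.4 1.2 0.6] t 3.5 w 0.092 F [ 0.6 -0.1  0.4]
turn az 0.002 after turn d [2.4 1.2 0.6]
tilt [ 0.001  0.    -1.   ] ang -98.87 d(tool,mm) [2.4 1.2 0.6] t 3.5 w 0.092 F [ 0.6 -0.1  0.4]
turn az 0.002 after turn d [2.4 1.2 0.6]
```

```bash
python3 -m creep '[0,0.001,0.001,0,0,0,0]'; python3 -m creep '[0,0,0,0,0,0,0]';python3 -m creep '[0,0,0,0,0,0,0]'; python3 -m creep '[1,0,0,0,0,0,0,1,0,0,0,0,0,0,1,0,0,0,0,0,0,1,0,0,0,0,0,0,1,0,0,0,0,0,0,1,0,0,0,0,0,0]' 25;  python3 -c "
from h import *
go(.579,.009,.059,-99)"
```

```text
t: 3.58
tool_pos: [0.5794, 0.0098, 0.0593]
ee_rot: [-2.042, 2.387, -0.001]
wrist_force: [-0.5, 0.1, -0.3]
grip_width: 0.092
t: 3.67
tool_pos: [0.5788, 0.009, 0.059]
ee_rot: [2.041, -2.388, 0.0]
wrist_force: [-0.4, -1.2, -0.3]
grip_width: 0.0918
t: 3.75
tool_pos: [0.5789, 0.009, 0.059]
ee_rot: [2.041, -2.388, 0.0]
wrist_force: [-0.1, -0.8, 0.8]
grip_width: 0.0919
t: 4.25
tool_pos: [0.5791, 0.0095, 0.059]
ee_rot: [-2.041, 2.388, -0.0]
wrist_force: [-0.0, 0.1, -0.2]
grip_width: 0.0566
tilt [ 0.  0. -1.] ang -98.95 d(tool,mm) [0.5 0.  0. ] t 4.25 w 0.0566 F [-0.   0.1 -0.2]
turn az 0.001 after turn d [0.5 0.  0. ]
```

```bash
python3 -m creep '[1,0,0,0,0,0,0,1,0,0,0,0,0,0,1,0,0,0,0,0,0,1,0,0,-0.005,0,0,0,1,0,0,-0.01,0,0,0,1,0,0,-0.015,0,0,0,1,0,0,-0.02,0,0,0,1,0,0,-0.02,0,0,0,1,0,0,-0.02,0,0,0,1,0,0,-0.02,0,0,0,1,0,0,-0.02,0,0,0,1,0,0,-0.01,0,0,0,1,0,0,0,0,0,0,1,0,0,0,0,0,0]';  python3 -c "
from h import *
go(.389,-.339,.199,-99)
cv2.imwrite('pics/w3.png',r.snapshot('wrist')[:,:,::-1])"
```

```text
t: 5.42
tool_pos: [0.5791, 0.0094, 0.1993]
ee_rot: [-2.041, 2.388, -0.001]
wrist_force: [-0.6, -0.2, -2.2]
grip_width: 0.0385
tilt [ 0.001 -0.    -1.   ] ang -98.95 d(tool,mm) [3.737e+02 1.336e+02 3.000e-01] t 5.42 w 0.0385 F [-0.6 -0.2 -2.2]
turn az 0.001 after turn d [3.738e+02 1.333e+02 3.000e-01]
```

View pics/w3.png

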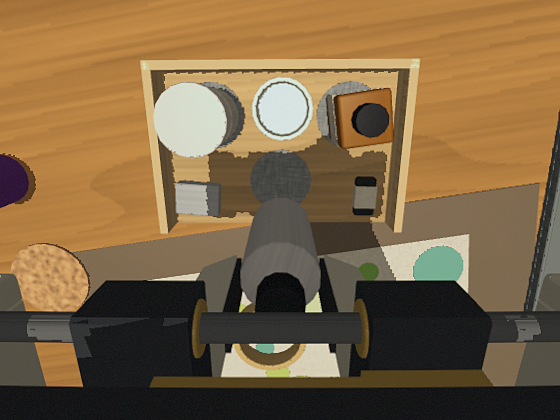

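The slim bottle is held, its shaft at (278,250), and pad (281,180) is free. I carry it to the tray.

```bash
python3 -m creep '[1,0.01,0.004,0,0,0,0,1,0.02,0.007,0,0,0,0,1,0.025,0.009,0,0,0,0,1,0.025,0.009,0,0,0,0,1,0.025,0.009,0,0,0,0,1,0.025,0.009,0,0,0,0,1,0.025,0.009,0,0,0,0,1,0.025,0.009,0,0,0,0,1,0.025,0.009,0,0,0,0,1,0.025,0.009,0,0,0,0,1,0.025,0.009,0,0,0,0,1,0.025,0.009,0,0,0,0,1,0.025,0.009,0,0,0,0,1,0.025,0.009,0,0,0,0,1,0.025,0.009,0,0,0,0,1,0.012,0.004,0,0,0,0,1,0.007,0.0015,0,0,0,0,1,0,0,0,0,0,0,1,0,0,0,0,0,0,1,0,0,0,0,0,0]';  python3 -c "
from h import *
go(.389,-.339,.053,-99);print(r.get_state()['joint_positions'])
cv2.imwrite('pics/w4.png',r.snapshot('wrist')[:,:,::-1])"
```

```text
t: 7.13
tool_pos: [0.3901, -0.3373, 0.1989]
ee_rot: [-2.044, 2.385, 0.001]
wrist_force: [0.0, -0.1, -1.6]
grip_width: 0.0388
tilt [ 0.     0.001 -1.   ] ang -98.8 d(tool,mm) [  2.    0.8 145.9] t 7.13 w 0.0388 F [ 0.  -0.1 -1.6]
turn az 0.004 after turn d [  2.    0.8 145.9]
[ 1.08846611  0.27055991 -0.4992418   1.88696228  0.14934561  1.02114588
 -1.19816503]
```

View pics/w4.png

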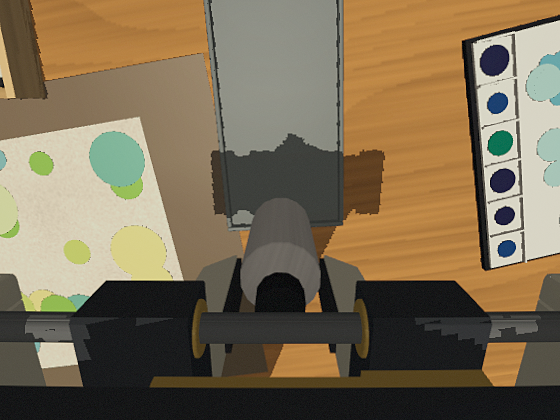

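```bash
python3 -c "
from h import *
c=r.calibration('wrist');print(proj(c,[[.389,-.339,.005],[.3365,-.334,.016],[.389,-.359,.005],[.389,-.319,.005]]).round(0))
print(onz(c,[(232,226),(342,222),(208,0)],.016).round(3))"
python3 -m creep '[1,0.002,0.001,0.015,0,0,0.003,1,0,0,0.02,0,0,0,1,0,0,0.02,0,0,0,1,0,0,0.02,0,0,0,1,0,0,0.02,0,0,0,1,0,0,0.02,0,0,0,1,0,0,0.015,0,0,0,1,0,0,0.01,0,0,0,1,0,0,0,0,0,0,1,0,0,0,0,0,0,1,0,0,0,0,0,0]';  python3 -c "
from h import *
go(.389,-.339,.052,-99)"
```

```text
[[282. 181.]
 [285. 230.]
 [300. 179.]
 [265. 184.]]
[[ 0.35  -0.276  0.016]
 [ 0.336 -0.398  0.016]
 [ 0.572 -0.297  0.016]]
t: 8.1
tool_pos: [0.3888, -0.3412, 0.06]
ee_rot: [-2.038, 2.39, -0.003]
wrist_force: [-0.1, 0.4, -2.7]
grip_width: 0.0385
tilt [ 0.001 -0.001 -1.   ] ang -99.07 d(tool,mm) [-2.2  0.2  8. ] t 8.1 w 0.0385 F [-0.1  0.4 -2.7]
turn az -0.001 after turn d [-2.2  0.2  8. ]
```

```bash
python3 -m creep '[1,0,0,0.004,0,0,0,1,0,0,0.0025,0,0,0,1,0,0,0.001,0,0,0,1,0,0,0,0,0,0,1,0,0,0,0,0,0]';python3 -m creep '[1,0,0,0.0008,0,0,0,1,0,0,0,0,0,0]'
```

```text
t: 8.52
tool_pos: [0.388, -0.3414, 0.052]
ee_rot: [2.038, -2.391, 0.001]
wrist_force: [-1.0, 0.5, 1.4]
grip_width: 0.0387
t: 8.68
tool_pos: [0.3884, -0.3416, 0.0519]
ee_rot: [2.038, -2.391, 0.002]
wrist_force: [-2.2, 1.3, 9.0]
grip_width: 0.0384
```

The bottle is on the tray floor, so I release and rise.

```bash
python3 -m creep '[0.5,0,0,-0.001,0,0,0,0.3,0,0,0,0,0,0,0,0,0,0,0,0,0,0,0,0,0,0,0,0,0,0,0,0,0,0,0,0,0,0,-0.01,0,0,0,0,0,0,-0.02,0,0,0,0,0,0,-0.03,0,0,0,0,0,0,-0.03,0,0,0,0,0,0,-0.03,0,0,0,0,0,0,-0.03,0,0,0,0,0,0,0,0,0,0,0,0,0,0,0,0,0,0,0,0,0,0,0,0]';  python3 -c "
from h import *
go(.6347,-.0702,.25,-95)
cv2.imwrite('pics/w5.png',r.snapshot('wrist')[:,:,::-1])"
```

```text
t: 9.85
tool_pos: [0.3873, -0.3409, 0.2017]
ee_rot: [2.037, -2.391, -0.0]
wrist_force: [-0.6, 0.0, -0.3]
grip_width: 0.0918
tilt [-0. -0. -1.] ang -99.12 d(tool,mm) [-306.5 -201.3  -48.4] t 9.85 w 0.0918 F [-0.6  0.  -0.3]
turn az -0.072 after turn d [-291.2 -222.8  -48.4]
```

View pics/w5.png

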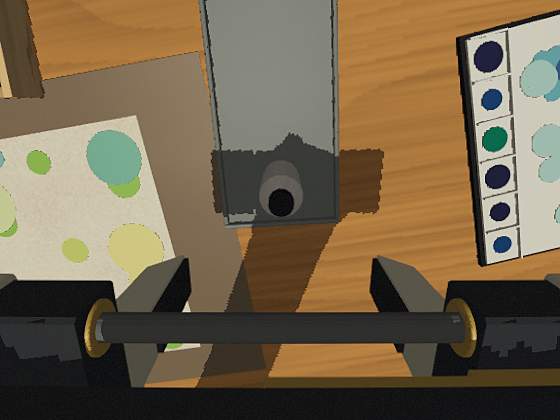

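The slim bottle stands upright in the tray, cap at (281,203). Next I move over the square bottle.

```bash
python3 -m creep '[0,0,0,-0.015,0,0,-0.04,0,-0.01,-0.008,-0.02,0,0,-0.03,0,-0.03,-0.023,-0.013,0,0,0,0,-0.03,-0.023,0,0,0,0,0,-0.03,-0.023,0,0,0,0,0,-0.03,-0.023,0,0,0,0,0,-0.03,-0.023,0,0,0,0,0,-0.03,-0.023,0,0,0,0,0,-0.03,-0.023,0,0,0,0,0,-0.03,-0.023,0,0,0,0,0,-0.02,-0.015,0,0,0,0,0,-0.015,-0.011,0,0,0,0,0,-0.006,-0.005,0,0,0,0,0,0,0,0,0,0,0,0,0,0,0,0,0,0,0,0,0,0,0,0,0,0,0,0,0,0,0,0]';  cat > sq.py <<'E'
from h import *
go(.6347,-.0702,.057,-95)
c=r.calibration('wrist');im=r.snapshot('wrist')[:,:,::-1]
cv2.imwrite('pics/w6.png',im)
hsv=cv2.cvtColor(im,cv2.COLOR_RGB2HSV if False else cv2.COLOR_BGR2HSV)
p=proj(c,[[.6347,-.0702,.09]])[0];print(p)
E
python3 sq.py
```

```text
t: 11.32
tool_pos: [0.6352, -0.0735, 0.2495]
ee_rot: [2.116, -2.32, 0.0]
wrist_force: [-0.7, -0.1, -0.3]
grip_width: 0.0917
tilt [-0.001 -0.001 -1.   ] ang -95.26 d(tool,mm) [ -3.5   0.6 192.5] t 11.32 w 0.0917 F [-0.7 -0.1 -0.3]
turn az -0.005 after turn d [ -3.5   0.6 192.5]
[277.16974835 188.93577713]
```

View pics/w6.png

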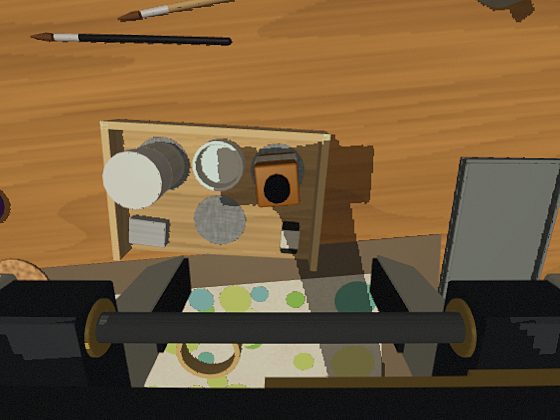

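Run:
```python
from h import *
c=r.calibration('wrist');im=cv2.imread('pics/w6.png')
hsv=cv2.cvtColor(im,cv2.COLOR_BGR2HSV)
print(im[172,262],im[200,262],im[172,292],im[187,277],im[158,262])
cv2.imwrite('pics/w6c.png',cv2.resize(im[130:270,220:340],None,fx=4,fy=4,interpolation=cv2.INTER_CUBIC))
```

```text
[ 58 112 162] [ 37  89 143] [ 45 101 153] [12 11 12] [72 85 91]
```

View pics/w6c.png

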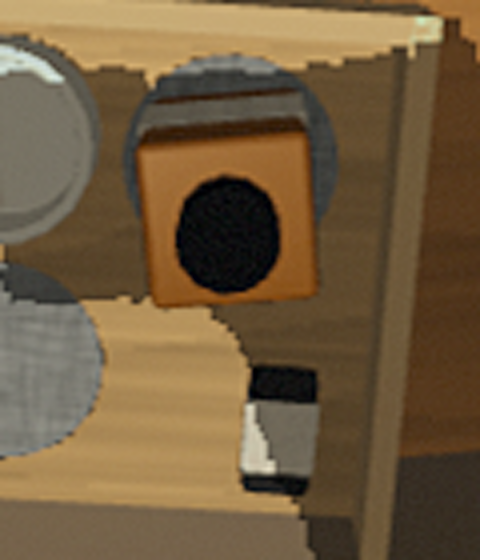

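Run:
```python
from h import *
c=r.calibration('wrist')
q=np.array([(137,144),(305,128),(317,294),(153,307)])/4+[220-.4,130-.4]
X=onz(c,q,.090);print(X.round(4),X.mean(0))
for a,b,o in((0,1,-90),(3,2,-90),(0,3,180),(1,2,180)):
    d=X[b]-X[a];print(np.linalg.norm(d),np.degrees(np.arctan2(d[1],d[0]))-o)
go(.6345,-.070,.057,-92)
```

```text
[[ 0.6606 -0.0493  0.09  ]
 [ 0.6608 -0.0909  0.09  ]
 [ 0.6181 -0.0906  0.09  ]
 [ 0.6184 -0.0485  0.09  ]] [ 0.63945442 -0.06982429  0.09      ]
0.04159863748570186 0.25161800778830923
0.04208611411214179 -0.48389039657855903
0.042189830469299736 -0.9692794850381006
0.0427225139256941 -0.3048628538281264
tilt [-0.    -0.001 -1.   ] ang -95.25 d(tool,mm) [ -3.5   1.1 192.8] t 11.37 w 0.0918 F [ 0.1 -0.1  0.1]
turn az -0.057 after turn d [ -3.5   0.9 192.8]
```

```bash
python3 -m creep '[0,-0.0035,-0.001,0.01,0,0,-0.085, 0,0,0,0.02,0,0,0, 0,0,0,0.02,0,0,0, 0,0,0,0.02,0,0,0, 0,0,0,0.02,0,0,0, 0,0,0,0.02,0,0,0, 0,0,0,0.02,0,0,0, 0,0,0,0.02,0,0,0, 0,0,0,0.02,0,0,0, 0,0,0,0.015,0,0,0,0,0,0,0.008,0,0,0, 0,0,0,0,0,0,0, 0,0,0,0,0,0,0,0,0,0,0,0,0,0, 0,0,0,0,0,0,0]'; python3 -c "
from h import *
go(.636,-.070,.057,-90.4)
cv2.imwrite('pics/w7.png',r.snapshot('wrist')[:,:,::-1])"
```

```text
t: 12.62
tool_pos: [0.6385, -0.0679, 0.0582]
ee_rot: [-2.216, 2.225, -0.003]
wrist_force: [0.2, 0.2, -0.8]
grip_width: 0.0917
tilt [ 0.002 -0.    -1.   ] ang -90.24 d(tool,mm) [2.1 2.5 1.2] t 12.62 w 0.0917 F [ 0.2  0.2 -0.8]
turn az 0.003 after turn d [2.1 2.5 1.2]
```

View pics/w7.png

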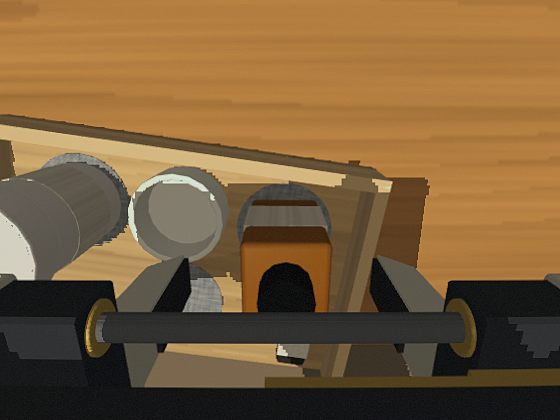

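Bottle is aligned with the jaws (edges vertical at 241 and 330). I trim 2 mm and close.

```bash
python3 -m creep '[0,0.001,0.0015,0.001,0,0,0,0,0,0,0,0,0,0,1,0,0,0,0,0,0,1,0,0,0,0,0,0,1,0,0,0,0,0,0,1,0,0,0,0,0,0,1,0,0,0,0,0,0,1,0,0,0,0,0,0,1,0,0,0,0,0,0,1,0,0,0,0,0,0,1,0,0,0,0,0,0,1,0,0,0,0,0,0]' 30; python3 -c "
from h import *
go(.478,-.348,.2,-90.4)"
```

```text
t: 13.67
tool_pos: [0.6358, -0.0692, 0.0557]
ee_rot: [2.217, -2.226, 0.0]
wrist_force: [0.2, -0.5, -0.4]
grip_width: 0.0442
tilt [ 0. -0. -1.] ang -90.24 d(tool,mm) [ 279.6  156.6 -144.2] t 13.67 w 0.0442 F [ 0.2 -0.5 -0.4]
turn az 0.003 after turn d [ 280.   155.9 -144.2]
```

```bash
python3 -m creep '[1,0,0,-0.005,0,0,0,1,0,0,-0.015,0,0,0,1,0,0,-0.025,0,0,0,1,0,0,-0.025,0,0,0,1,0,0,-0.025,0,0,0,1,0,0,-0.025,0,0,0,1,0,0,-0.015,0,0,0,1,0.01,0.005,-0.01,0,0,0,1,0.02,0.011,0,0,0,0,1,0.027,0.015,0,0,0,0,1,0.027,0.015,0,0,0,0,1,0.027,0.015,0,0,0,0,1,0.027,0.015,0,0,0,0,1,0.027,0.015,0,0,0,0,1,0.027,0.015,0,0,0,0,1,0.027,0.015,0,0,0,0,1,0.027,0.015,0,0,0,0,1,0.02,0.011,0,0,0,0,1,0.009,0.006,0,0,0,0,1,0.005,0.003,0,0,0,0]';  python3 -m creep '[1,0,0,0,0,0,0,1,0,0,0,0,0,0,1,0,0,0,0,0,0,1,0,0,0,0,0,0]'; python3 -c "
from h import *
go(.478,-.348,.0487,-90.4)
cv2.imwrite('pics/w8.png',r.snapshot('wrist')[:,:,::-1])"
```

```text
t: 15.33
tool_pos: [0.4763, -0.3505, 0.2005]
ee_rot: [2.212, -2.23, -0.001]
wrist_force: [0.6, 0.0, -2.8]
grip_width: 0.0435
t: 15.67
tool_pos: [0.4799, -0.3462, 0.2009]
ee_rot: [-2.22, 2.222, 0.0]
wrist_force: [0.4, 0.5, -2.9]
grip_width: 0.0435
tilt [ 0.001  0.001 -1.   ] ang -90.05 d(tool,mm) [  1.9   2.  152.2] t 15.67 w 0.0435 F [ 0.4  0.5 -2.9]
turn az 0.006 after turn d [  1.9   2.  152.2]
```

View pics/w8.png

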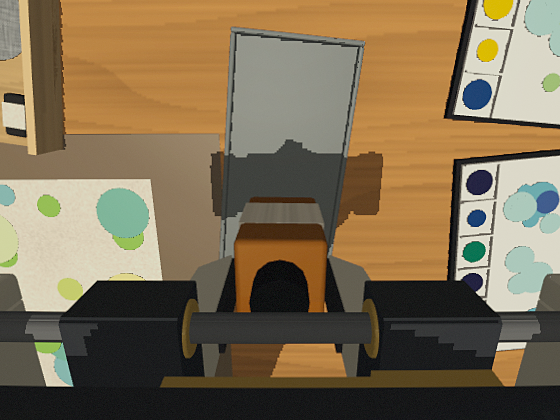

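Square bottle held over the tray's middle. Lowering.

```bash
python3 -m creep '[1,0,0.001,0.015,0,0,0,1,0,0,0.02,0,0,0,1,0,0,0.025,0,0,0,1,0,0,0.025,0,0,0,1,0,0,0.02,0,0,0,1,0,0,0.02,0,0,0,1,0,0,0.015,0,0,0,1,0,0,0.005,0,0,0,1,0,0,0,0,0,0,1,0,0,0,0,0,0,1,0,0,0,0,0,0,1,0,0,0,0,0,0]';python3 -m creep '[1,0,0,0.003,0,0,0,1,0,0,0.002,0,0,0,1,0,0,0.001,0,0,0,1,0,0,0,0,0,0,1,0,0,0,0,0,0]'
```

```text
t: 16.72
tool_pos: [0.4787, -0.3488, 0.0571]
ee_rot: [-2.217, 2.226, -0.004]
wrist_force: [-0.3, -0.5, -3.1]
grip_width: 0.0437
t: 17.13
tool_pos: [0.4775, -0.3482, 0.0496]
ee_rot: [2.217, -2.226, -0.0]
wrist_force: [0.0, -0.1, -2.3]
grip_width: 0.0437
```

```bash
python3 -m creep '[1,0,0,0.001,0,0,0,1,0,0,0,0,0,0,1,0,0,0,0,0,0]';python3 -m creep '[1,0,0,0.0005,0,0,0,1,0,0,0,0,0,0]'
```

```text
t: 17.38
tool_pos: [0.4777, -0.3483, 0.0488]
ee_rot: [-2.217, 2.226, -0.0]
wrist_force: [-0.6, 0.7, -1.4]
grip_width: 0.0433
t: 17.55
tool_pos: [0.4779, -0.3483, 0.0487]
ee_rot: [2.217, -2.226, 0.001]
wrist_force: [-0.9, -0.5, 1.6]
grip_width: 0.0438
```

```bash
python3 -m creep '[0.5,0,0,0,0,0,0,0.3,0,0,0,0,0,0,0,0,0,0,0,0,0,0,0,0,0,0,0,0,0,0,0,0,0,0,0,0,0,0,-0.01,0,0,0,0,0,0,-0.02,0,0,0,0,0,0,-0.03,0,0,0,0,0,0,-0.04,0,0,0,0,0,0,-0.04,0,0,0,0,0,0,-0.04,0,0,0,0,0,0,-0.02,0,0,0.075,0,0,0,0,0,0,0.075,0,0,0,0,0,0,0,0,0,0,0,0,0,0]';  python3 -c "
from h import *
go(.657,.0677,.25,-99)
cv2.imwrite('pics/w9.png',r.snapshot('wrist')[:,:,::-1])"
```

```text
t: 18.8
tool_pos: [0.4774, -0.3481, 0.2487]
ee_rot: [2.046, -2.383, 0.001]
wrist_force: [-0.4, 0.4, 0.1]
grip_width: 0.0918
tilt [-0.    -0.001 -1.   ] ang -98.7 d(tool,mm) [-438.2 -114.6   -1.6] t 18.8 w 0.0918 F [-0.4  0.4  0.1]
turn az 0.005 after turn d [-438.8 -112.3   -1.6]
```

View pics/w9.png

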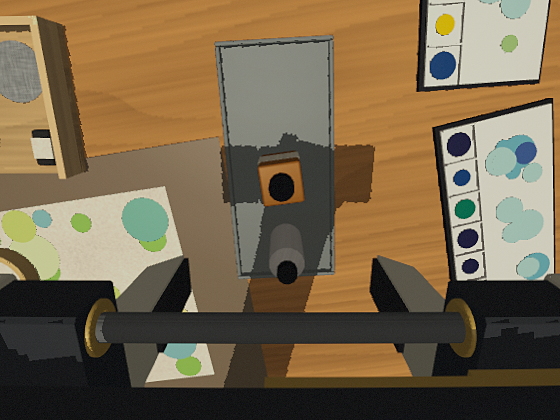

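The square bottle (281,186) and slim bottle (287,270) both stand upright in the tray. Now the jar.

```bash
python3 -m creep '[0,-0.015,-0.004,0,0,0,0.005,0,-0.035,-0.009,0,0,0,0,0,-0.035,-0.009,0,0,0,0,0,-0.035,-0.009,0,0,0,0,0,-0.035,-0.009,0,0,0,0,0,-0.035,-0.009,0,0,0,0,0,-0.035,-0.009,0,0,0,0,0,-0.035,-0.009,0,0,0,0,0,-0.035,-0.009,0,0,0,0,0,-0.035,-0.009,0,0,0,0,0,-0.035,-0.009,0,0,0,0,0,-0.035,-0.009,0,0,0,0,0,-0.024,-0.006,0,0,0,0,0,-0.01,-0.003,0,0,0,0,0,-0.005,0,0,0,0,0,0,0,0,0,0,0,0,0,0,0,0,0,0,0,0,0,0,0,0,0,0,0,0,0,0,0,0,0]';  python3 -c "
from h import *
go(.657,.0677,.053,-99)
c=r.calibration('wrist');print(r.get_state()['joint_positions'],proj(c,[[.657,.0677,.104]]))
cv2.imwrite('pics/w10.png',r.snapshot('wrist')[:,:,::-1])"
```

```text
t: 20.43
tool_pos: [0.6576, 0.0649, 0.2482]
ee_rot: [2.034, -2.393, 0.001]
wrist_force: [0.1, 0.1, -0.3]
grip_width: 0.0916
tilt [-0.    -0.001 -1.   ] ang -99.28 d(tool,mm) [ -2.9   1.1 195.2] t 20.43 w 0.0916 F [ 0.1  0.1 -0.3]
turn az -0.005 after turn d [ -2.9   1.  195.2]
[ 0.31661871  0.53296446 -0.67146201  1.46345399  0.33926629  1.26340817
 -2.12290644] [[277.74709976 193.24615556]]
```

View pics/w10.png

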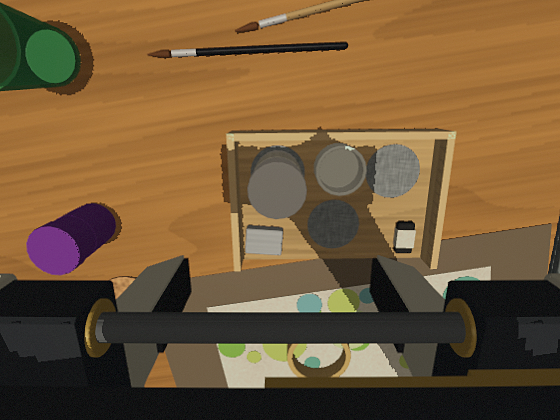

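The white lid is at (277,191), as predicted. The purple look-alike at (70,235) is well clear. I descend on the jar.

```bash
python3 -m creep '[0,-0.001,0.001,0.015,0,0,0, 0,0,0,0.02,0,0,0, 0,0,0,0.02,0,0,0, 0,0,0,0.02,0,0,0, 0,0,0,0.02,0,0,0, 0,0,0,0.015,0,0,0, 0,0,0,0.01,0,0,0, 0,0,0,0,0,0,0, 0,0,0,0,0,0,0, 0,0,0,0,0,0,0]'; python3 -c "
from h import *
go(.657,.0677,.053,-99)"
```

```text
t: 21.32
tool_pos: [0.6578, 0.0686, 0.1295]
ee_rot: [-2.036, 2.39, -0.002]
wrist_force: [0.7, 0.0, 0.6]
grip_width: 0.0919
tilt [ 0.002  0.    -1.   ] ang -99.14 d(tool,mm) [ 1.   0.8 76.5] t 21.32 w 0.0919 F [0.7 0.  0.6]
turn az -0.002 after turn d [ 1.   0.8 76.5]
```

```bash
python3 -m creep '[0,0,0,0.012,0,0,0, 0,0,0,0.015,0,0,0, 0,0,0,0.015,0,0,0, 0,0,0,0.015,0,0,0, 0,0,0,0.012,0,0,0, 0,0,0,0.006,0,0,0, 0,0,0,0,0,0,0, 0,0,0,0,0,0,0, 0,0,0,0,0,0,0,0,0,0,0,0,0,0]'; python3 -c "
from h import *
go(.657,.0677,.053,-99)"
```

```text
t: 22.15
tool_pos: [0.6578, 0.0689, 0.0542]
ee_rot: [-2.037, 2.39, -0.002]
wrist_force: [-0.0, 0.0, 0.1]
grip_width: 0.0918
tilt [ 0.002  0.    -1.   ] ang -99.12 d(tool,mm) [1.3 0.6 1.2] t 22.15 w 0.0918 F [-0.   0.   0.1]
turn az -0.002 after turn d [1.3 0.6 1.2]
```

```bash
python3 -m creep '[1,0,0,0,0,0,0,1,0,0,0,0,0,0,1,0,0,0,0,0,0,1,0,0,0,0,0,0,1,0,0,0,0,0,0,1,0,0,0,0,0,0,1,0,0,0,0,0,0,1,0,0,0,0,0,0]' 30; python3 -c "
from h import *
go(.568,-.357,.2,-99)"
```

```text
t: 22.82
tool_pos: [0.657, 0.0685, 0.0533]
ee_rot: [-2.038, 2.391, -0.0]
wrist_force: [0.0, 0.1, 2.1]
grip_width: 0.0572
tilt [ 0. -0. -1.] ang -99.12 d(tool,mm) [ 434.2   20.4 -146.6] t 22.82 w 0.0572 F [0.  0.1 2.1]
turn az -0.002 after turn d [ 434.2   21.3 -146.6]
```

```bash
python3 -m creep '[1,0,0,0,0,0,0,1,0,0,0,0,0,0,1,0,0,-0.004,0,0,0,1,0,0,-0.008,0,0,0,1,0,0,-0.015,0,0,0,1,0,0,-0.02,0,0,0,1,0,0,-0.02,0,0,0,1,0,0,-0.02,0,0,0,1,0,0,-0.02,0,0,0,1,0,0,-0.02,0,0,0,1,0,0,-0.02,0,0,0,1,0,0,0,0,0,0,1,0,0,0,0,0,0,1,0,0,0,0,0,0]' ; python3 -c "
from h import *
go(.568,-.357,.2,-99)
cv2.imwrite('pics/w11.png',r.snapshot('wrist')[:,:,::-1])"
```

```text
t: 23.98
tool_pos: [0.6564, 0.0685, 0.2]
ee_rot: [2.038, -2.39, -0.0]
wrist_force: [0.0, -0.5, -2.2]
grip_width: 0.0574
tilt [-0. -0. -1.] ang -99.12 d(tool,mm) [4.341e+02 1.990e+01 2.000e-01] t 23.98 w 0.0574 F [ 0.  -0.5 -2.2]
turn az -0.002 after turn d [4.34e+02 2.08e+01 2.00e-01]
```

View pics/w11.png

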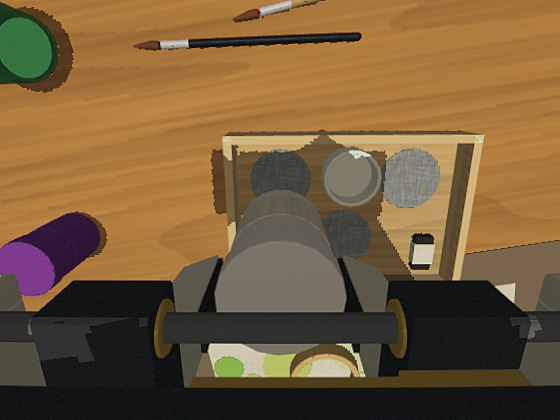

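Jar held, all three pads are clear, and the dish is still in place at (352,177). Carrying the jar to the tray.

```bash
python3 -m creep '[1,0.01,0,0,0,0,0,1,0.02,0.001,0,0,0,0,1,0.027,0.0014,0,0,0,0,1,0.027,0.0014,0,0,0,0,1,0.027,0.0014,0,0,0,0,1,0.027,0.0014,0,0,0,0,1,0.027,0.0014,0,0,0,0,1,0.027,0.0014,0,0,0,0,1,0.027,0.0014,0,0,0,0,1,0.027,0.0014,0,0,0,0,1,0.027,0.0014,0,0,0,0,1,0.027,0.0014,0,0,0,0,1,0.027,0.0014,0,0,0,0,1,0.027,0.0014,0,0,0,0,1,0.027,0.0014,0,0,0,0,1,0.025,0.001,0,0,0,0,1,0.016,0.001,0,0,0,0,1,0.008,0,0,0,0,0,1,0.004,0,0,0,0,0]' ; python3 -m creep '[1,0,0,0,0,0,0,1,0,0,0,0,0,0,1,0,0,0,0,0,0,1,0,0,0,0,0,0,1,0,0,0,0,0,0]'; python3 -c "
from h import *
go(.568,-.357,.0463,-99)
cv2.imwrite('pics/w12.png',r.snapshot('wrist')[:,:,::-1])"
```

```text
t: 25.62
tool_pos: [0.566, -0.3579, 0.1993]
ee_rot: [2.035, -2.393, -0.002]
wrist_force: [0.3, 0.7, -1.7]
grip_width: 0.0574
t: 26.03
tool_pos: [0.5678, -0.3552, 0.2005]
ee_rot: [-2.04, 2.389, -0.0]
wrist_force: [-0.2, 0.1, -1.7]
grip_width: 0.0572
tilt [ 0.  0. -1.] ang -99.01 d(tool,mm) [  1.8  -0.4 154.2] t 26.03 w 0.0572 F [-0.2  0.1 -1.7]
turn az -0.0 after turn d [  1.8  -0.4 154.2]
```

View pics/w12.png

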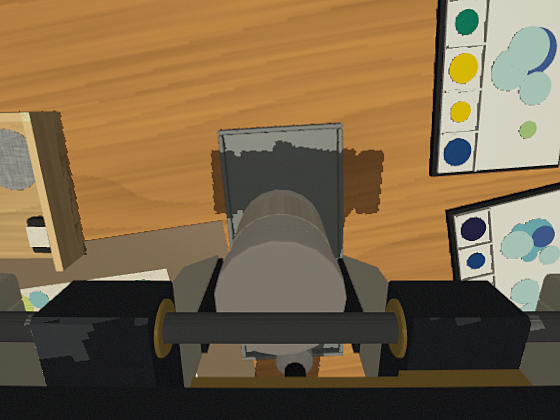

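```bash
python3 -m creep '[1,0.001,0,0.015,0,0,0,1,0,0,0.02,0,0,0,1,0,0,0.025,0,0,0,1,0,0,0.025,0,0,0,1,0,0,0.02,0,0,0,1,0,0,0.02,0,0,0,1,0,0,0.015,0,0,0,1,0,0,0.006,0,0,0,1,0,0,0,0,0,0,1,0,0,0,0,0,0,1,0,0,0,0,0,0,1,0,0,0,0,0,0]';python3 -m creep '[1,0,0,0.003,0,0,0,1,0,0,0.002,0,0,0,1,0,0,0.001,0,0,0,1,0,0,0,0,0,0,1,0,0,0,0,0,0]';python3 -m creep '[1,0,0,0.001,0,0,0,1,0,0,0,0,0,0,1,0,0,0,0,0,0]';python3 -m creep '[1,0,0,0.001,0,0,0,1,0,0,0,0,0,0]'
```

```text
t: 27.08
tool_pos: [0.5682, -0.3581, 0.0559]
ee_rot: [-2.037, 2.39, -0.004]
wrist_force: [0.3, 0.4, -1.7]
grip_width: 0.0572
t: 27.5
tool_pos: [0.5669, -0.3575, 0.0481]
ee_rot: [2.038, -2.391, -0.0]
wrist_force: [-0.1, 0.3, -1.7]
grip_width: 0.0576
t: 27.75
tool_pos: [0.567, -0.3575, 0.0472]
ee_rot: [2.038, -2.391, -0.0]
wrist_force: [0.9, -0.8, -1.2]
grip_width: 0.0574
t: 27.92
tool_pos: [0.5672, -0.3576, 0.0464]
ee_rot: [-2.038, 2.391, -0.001]
wrist_force: [-0.0, -0.1, -1.9]
grip_width: 0.0576
```

```bash
python3 -m creep '[1,0,0,0.0008,0,0,0,1,0,0,0,0,0,0,1,0,0,0,0,0,0]'; python3 -m creep '[1,0,0,0.0008,0,0,0,1,0,0,0,0,0,0]'
```

```text
t: 28.17
tool_pos: [0.5675, -0.3577, 0.0463]
ee_rot: [-2.038, 2.391, -0.001]
wrist_force: [-2.3, 0.8, 4.8]
grip_width: 0.0574
t: 28.33
tool_pos: [0.5677, -0.3577, 0.0463]
ee_rot: [-2.038, 2.391, -0.002]
wrist_force: [-4.0, 1.7, 10.5]
grip_width: 0.0574
```

```bash
python3 -m creep '[1,0,0,-0.001,0,0,0,0.5,0,0,0,0,0,0,0.3,0,0,0,0,0,0,0,0,0,0,0,0,0,0,0,0,0,0,0,0,0,0,0,0,0,0,0,0,0,0,-0.01,0,0,0,0,0,0,-0.02,0,0,0,0,0,0,-0.03,0,0,0,0,0,0,-0.04,0,0,0,0,0,0,-0.04,0,0,0,0,0,0,-0.03,0,0,0,0,0,0,0,0,0,0,0,0,0,0,0,0,0,0,0,0,0,0,0,0]';  python3 -c "
from h import *
go(.652,-.0035,.2,-99)
cv2.imwrite('pics/w13.png',r.snapshot('wrist')[:,:,::-1])
cv2.imwrite('pics/s13.png',r.snapshot('side')[:,:,::-1])"
```

```text
t: 29.58
tool_pos: [0.5666, -0.3575, 0.2156]
ee_rot: [2.037, -2.391, -0.0]
wrist_force: [0.2, 0.3, -0.6]
grip_width: 0.092
tilt [-0. -0. -1.] ang -99.12 d(tool,mm) [-363.   -28.2   15.5] t 29.58 w 0.092 F [ 0.2  0.3 -0.6]
turn az -0.002 after turn d [-363.   -29.    15.5]
```

View pics/w13.png

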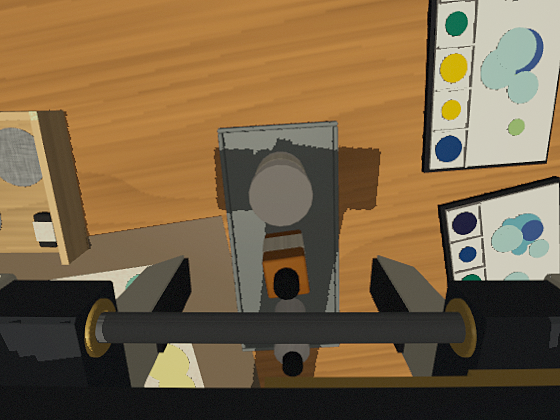

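View pics/s13.png

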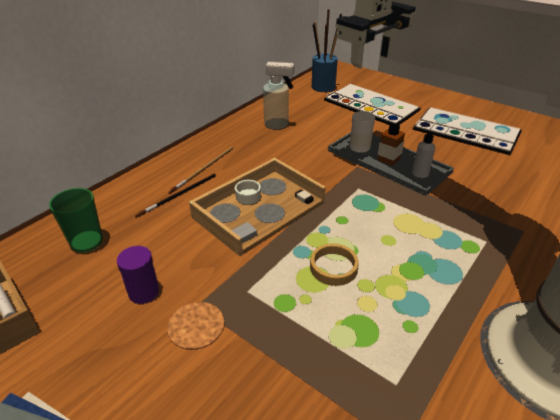

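All three containers stand upright in the tray, and the caddy now holds only the dish, tin and eraser. Now the dish.

```bash
python3 -m creep '[0,-0.015,-0.001,0,0,0,0,0,-0.035,-0.003,0,0,0,0,0,-0.035,-0.003,0,0,0,0,0,-0.035,-0.003,0,0,0,0,0,-0.035,-0.003,0,0,0,0,0,-0.035,-0.003,0,0,0,0,0,-0.035,-0.003,0,0,0,0,0,-0.035,-0.003,0,0,0,0,0,-0.035,-0.003,0,0,0,0,0,-0.035,-0.002,0,0,0,0,0,-0.02,0,0,0,0,0,0,-0.008,0,0,0,0,0,0,-0.005,0,0,0,0,0,0,0,0,0,0,0,0,0,0,0,0,0,0,0,0,0,0,0,0,0,0,0,0,0,0,0,0,0]' ; python3 -c "
from h import *
go(.652,-.0035,.015,-99)
c=r.calibration('wrist');print(proj(c,[.652,-.0035,.042]))
cv2.imwrite('pics/w14.png',r.snapshot('wrist')[:,:,::-1])"
```

```text
t: 31.1
tool_pos: [0.6511, -0.0059, 0.2154]
ee_rot: [2.033, -2.394, 0.001]
wrist_force: [-0.4, -0.0, 0.6]
grip_width: 0.0916
tilt [-0.    -0.001 -1.   ] ang -99.3 d(tool,mm) [ -2.7  -0.5 200.4] t 31.1 w 0.0916 F [-0.4 -0.   0.6]
turn az -0.005 after turn d [ -2.7  -0.5 200.4]
[[278.13785591 184.58551117]]
```

View pics/w14.png

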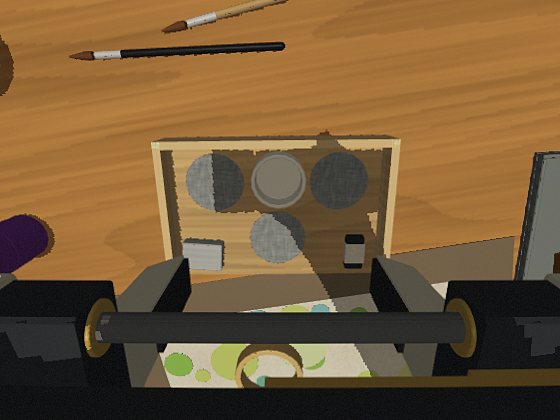

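The dish is centred at (279,179), in line with the jaws. Descending.

```bash
python3 -m creep '[0,-0.001,-0.002,0.02,0,0,0, 0,0,0,0.025,0,0,0, 0,0,0,0.025,0,0,0, 0,0,0,0.025,0,0,0, 0,0,0,0.025,0,0,0, 0,0,0,0.02,0,0,0, 0,0,0,0.02,0,0,0, 0,0,0,0.015,0,0,0, 0,0,0,0.01,0,0,0, 0,0,0,0.006,0,0,0,0,0,0,0,0,0,0,0,0,0,0,0,0,0,0,0,0,0,0,0,0]'; python3 -c "
from h import *
go(.653,-.0035,.015,-99)
cv2.imwrite('pics/w15.png',r.snapshot('wrist')[:,:,::-1])"
```

```text
t: 32.23
tool_pos: [0.6545, -0.0026, 0.0259]
ee_rot: [-2.037, 2.39, -0.002]
wrist_force: [0.4, 0.3, -0.1]
grip_width: 0.0919
tilt [ 0.002  0.    -1.   ] ang -99.12 d(tool,mm) [ 1.2  1.3 10.9] t 32.23 w 0.0919 F [ 0.4  0.3 -0.1]
turn az -0.002 after turn d [ 1.2  1.3 10.9]
```

View pics/w15.png

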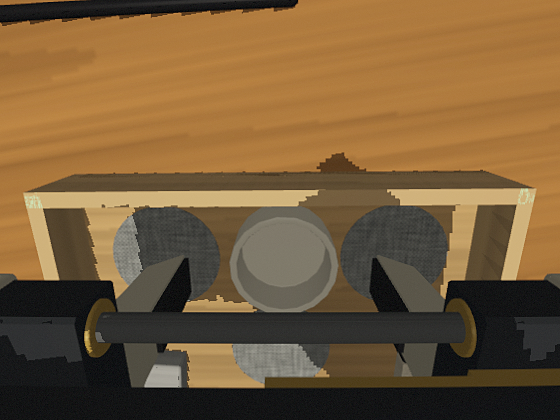

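Dish is centred between the fingers (about 284 vs 280). I go the last 9 mm and grip.

```bash
python3 -m creep '[0,0,0,0.005,0,0,0, 0,0,0,0.004,0,0,0, 0,0,0,0,0,0,0,0,0,0,0,0,0,0,0,0,0,0,0,0,0,1,0,0,0,0,0,0,1,0,0,0,0,0,0,1,0,0,0,0,0,0,1,0,0,0,0,0,0,1,0,0,0,0,0,0,1,0,0,0,0,0,0,1,0,0,0,0,0,0,1,0,0,0,0,0,0,1,0,0,0,0,0,0]' 25; python3 -c "
from h import *
go(.5,.309,.15,-99)"
```

```text
t: 33.45
tool_pos: [0.6534, -0.0029, 0.0157]
ee_rot: [2.038, -2.391, 0.0]
wrist_force: [0.4, -0.8, 0.6]
grip_width: 0.0558
tilt [ 0. -0. -1.] ang -99.12 d(tool,mm) [-283.6  200.9 -134.4] t 33.45 w 0.0558 F [ 0.4 -0.8  0.6]
turn az -0.002 after turn d [-284.   200.3 -134.4]
```

Run:
```python
from h import *
c=r.calibration('top');s=r.calibration('side')
p=onz(c,[(133,168)],.092)[0];print('purple top',p,'side proj',proj(s,[p]))
print('from side base',onz(s,[(141,285)],0.0), onz(s,[(136.5,257)],.092))
q=p[:2]-[.5,.309];print(q,np.dot(q,[.857,.515]),np.dot(q,[-.515,.857]))
```

```text
purple top [0.62842076 0.31369058 0.092     ] side proj [[134.27246722 255.89703779]]
from side base [[0.64607635 0.30706042 0.        ]] [[0.62327232 0.3130751  0.092     ]]
[0.12842076 0.00469058] 0.11247224201595847 -0.0621168691176741
```

```bash
python3 -m creep '[1,0,0,-0.004,0,0,0,1,0,0,-0.008,0,0,0,1,0,0,-0.015,0,0,0,1,0,0,-0.02,0,0,0,1,0,0,-0.025,0,0,0,1,0,0,-0.025,0,0,0,1,0,0,-0.025,0,0,0,1,0,0,-0.02,0,0,-0.05,1,0,0,-0.012,0,0,-0.1,1,0,0,0,0,0,-0.1,1,0,0,0,0,0,-0.1,1,0,0,0,0,0,-0.1,1,0,0,0,0,0,-0.1,1,0,0,0,0,0,-0.1,1,0,0,0,0,0,-0.05,1,0,0,0,0,0,0,1,0,0,0,0,0,0,1,0,0,0,0,0,0]'; python3 -c "
from h import *
go(.5,.309,.17)
print(r.get_state()['joint_positions'])
cv2.imwrite('pics/w16.png',r.snapshot('wrist')[:,:,::-1])"
```

```text
t: 34.95
tool_pos: [0.6535, -0.0028, 0.1705]
ee_rot: [-2.733, 1.55, -0.001]
wrist_force: [0.0, 0.5, -1.3]
grip_width: 0.0555
tilt [ 0.001 -0.    -1.   ] ang -59.11 d(tool,mm) [-3.464e+02 -2.830e+01  3.000e-01] t 34.95 w 0.0555 F [ 0.   0.5 -1.3]
[ 0.5048955   0.63205553 -0.79743597  1.56392741  0.48181008  1.15077312
 -1.42723522]
```

View pics/w16.png

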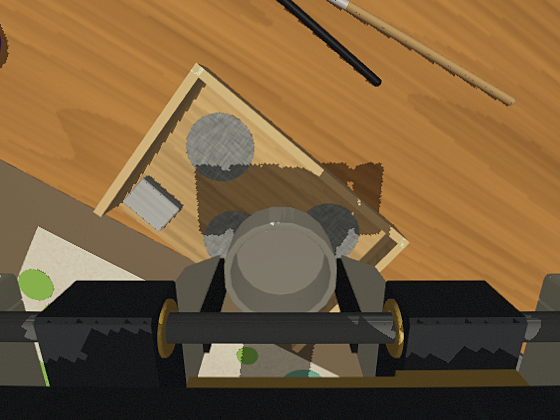

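Dish held level. I carry it to the coaster.

```bash
python3 -m creep '[1,-0.01,-0.001,0,0,0,0,1,-0.02,-0.002,0,0,0,0,1,-0.025,-0.002,0,0,0,0,1,-0.025,-0.002,0,0,0,0,1,-0.025,-0.002,0,0,0,0,1,-0.025,-0.002,0,0,0,0,1,-0.025,-0.002,0,0,0,0,1,-0.025,-0.002,0,0,0,0,1,-0.025,-0.002,0,0,0,0,1,-0.025,-0.002,0,0,0,0,1,-0.025,-0.002,0,0,0,0,1,-0.025,-0.002,0,0,0,0,1,-0.025,-0.002,0,0,0,0,1,-0.02,-0.002,0,0,0,0,1,-0.013,-0.001,0,0,0,0,1,-0.006,0,0,0,0,0,1,-0.002,0,0,0,0,0,1,0,0,0,0,0,0,1,0,0,0,0,0,0,1,0,0,0,0,0,0]'; python3 -c "
from h import *
go(.499,.309,.0077)
print(r.get_state()['joint_positions'])
cv2.imwrite('pics/w17.png',r.snapshot('wrist')[:,:,::-1])
c=r.calibration('wrist');print(proj(c,[.499,.309,.004]))"
```

```text
t: 36.67
tool_pos: [0.5002, 0.3067, 0.1694]
ee_rot: [2.732, -1.55, 0.001]
wrist_force: [-0.2, 0.6, -0.8]
grip_width: 0.0556
tilt [ 0.    -0.001 -1.   ] ang -59.16 d(tool,mm) [ -2.8  -0.2 161.7] t 36.67 w 0.0556 F [-0.2  0.6 -0.8]
[ 0.04876879  0.53441592 -0.86602615  1.73728136  0.4552377   1.08439223
 -2.00021382]
[[277.52840998 187.00175758]]
```

View pics/w17.png

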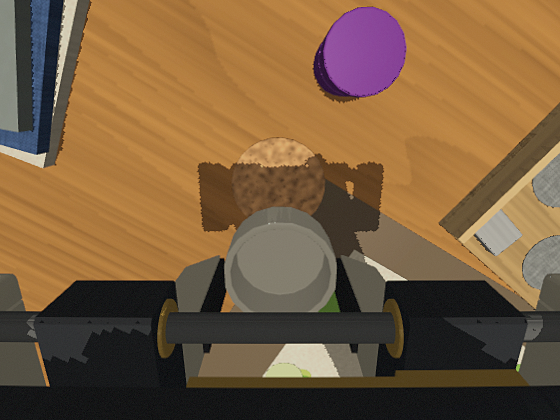

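The coaster is centred at about (279,184), predicted (278,187). Lowering.

```bash
python3 -m creep '[1,-0.001,0,0.01,0,0,0,1,0,0,0.02,0,0,0,1,0,0,0.02,0,0,0,1,0,0,0.02,0,0,0,1,0,0,0.02,0,0,0,1,0,0,0.02,0,0,0,1,0,0,0.02,0,0,0,1,0,0,0.015,0,0,0,1,0,0,0.01,0,0,0,1,0,0,0,0,0,0,1,0,0,0,0,0,0,1,0,0,0,0,0,0,1,0,0,0,0,0,0]';python3 -c "
from h import *
go(.4995,.309,.0077)"
```

```text
t: 37.8
tool_pos: [0.4996, 0.3099, 0.0159]
ee_rot: [-2.732, 1.546, -0.002]
wrist_force: [-0.1, 0.4, -0.6]
grip_width: 0.0558
tilt [ 0.002  0.001 -1.   ] ang -59.02 d(tool,mm) [0.7 0.6 8.2] t 37.8 w 0.0558 F [-0.1  0.4 -0.6]
```

```bash
python3 -m creep '[1,0,0,0.003,0,0,0,1,0,0,0.002,0,0,0,1,0,0,0.001,0,0,0,1,0,0,0,0,0,0,1,0,0,0,0,0,0]';python3 -m creep '[1,0,0,0.001,0,0,0,1,0,0,0,0,0,0,1,0,0,0,0,0,0]';python3 -m creep '[1,0,0,0.0008,0,0,0,1,0,0,0,0,0,0,1,0,0,0,0,0,0]'
```

```text
t: 38.22
tool_pos: [0.4987, 0.3091, 0.0086]
ee_rot: [2.734, -1.547, 0.0]
wrist_force: [-0.0, -0.0, -0.9]
grip_width: 0.0556
t: 38.47
tool_pos: [0.4988, 0.3092, 0.0077]
ee_rot: [-2.734, 1.547, -0.0]
wrist_force: [-0.4, -0.3, -0.1]
grip_width: 0.0556
t: 38.72
tool_pos: [0.4989, 0.3092, 0.0076]
ee_rot: [2.734, -1.547, 0.001]
wrist_force: [-2.2, -1.1, 5.1]
grip_width: 0.056
```

Contact. Release, rise and look.

```bash
python3 -m creep '[1,0,0,-0.0008,0,0,0,0.5,0,0,0,0,0,0,0.3,0,0,0,0,0,0,0,0,0,0,0,0,0,0,0,0,0,0,0,0,0,0,0,0,0,0,0,0,0,0,-0.01,0,0,0,0,0,0,-0.02,0,0,0,0,0,0,-0.03,0,0,0,0,0,0,-0.04,0,0,0,0,0,0,-0.04,0,0,0,0,0,0,-0.04,0,0,0,0,0,0,-0.01,0,0,0,0,0,0,0,0,0,0,0,0,0,0,0,0,0,0,0,0,0,0,0,0]';  python3 -c "
from h import *
go(.568,-.3575,.2)
cv2.imwrite('pics/w18.png',r.snapshot('wrist')[:,:,::-1])
c=r.calibration('wrist');print(proj(c,[.499,.309,.034]),proj(c,[.499,.309,.004]))
cv2.imwrite('pics/s18.png',r.snapshot('side')[:,:,::-1])"
```

```text
t: 40.05
tool_pos: [0.498, 0.3082, 0.1964]
ee_rot: [2.732, -1.546, -0.001]
wrist_force: [-0.0, -0.6, -1.0]
grip_width: 0.092
tilt [-0.002 -0.002 -1.   ] ang -59.02 d(tool,mm) [606.8 282.7  -2.7] t 40.05 w 0.092 F [-0.  -0.6 -1. ]
[[279.87336631 186.09998952]] [[279.89155265 179.52292404]]
```

View pics/w18.png

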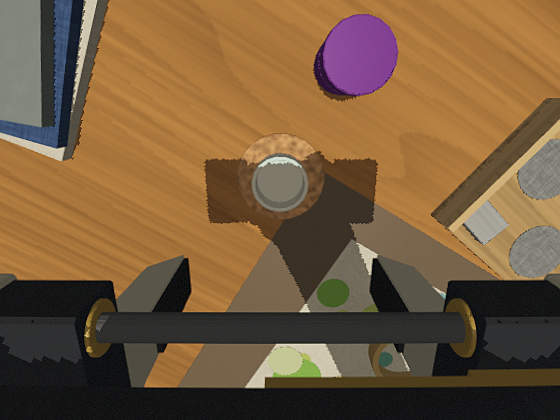

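View pics/s18.png

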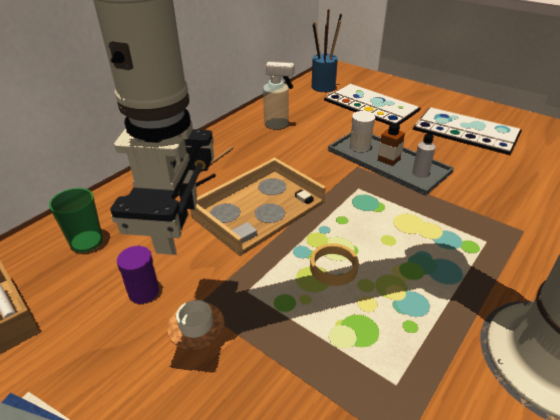

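The dish rim is at (280,183) and the coaster centre at (281,176). The 7 px offset matches the 6.6 px expected from height alone, so the dish is centred. Now back for the jar.

```bash
python3 -m creep '[0,0.015,0.007,-0.01,0,0,0,0,0.033,0.0154,0,0,0,0,0,0.033,0.0154,0,0,0,0,0,0.033,0.0154,0,0,0,0,0,0.033,0.0154,0,0,0,0,0,0.033,0.0154,0,0,0,0,0,0.033,0.0154,0,0,0,0,0,0.033,0.0154,0,0,0,0,0,0.033,0.0154,0,0,0,0,0,0.033,0.0154,0,0,0,0,0,0.033,0.0154,0,0,0,0,0,0.033,0.0154,0,0,0,0,0,0.033,0.0154,0,0,0,0,0,0.033,0.0154,0,0,0,0,0,0.033,0.0154,0,0,0,0,0,0.033,0.0154,0,0,0,0,0,0.033,0.0154,0,0,0,0,0,0.033,0.0154,0,0,0,0,0,0.02,0.009,0,0,0,0]'; python3 -m creep '[0,0,0,0,0,0,0.1,0,0,0,0,0,0,0.1,0,0,0,0,0,0,0.1,0,0,0,0,0,0,0.1,0,0,0,0,0,0,0.1,0,0,0,0,0,0,0.1,0,0,0,0,0,0,0.1,0,0,0,0,0,0,0,0,0,0,0,0,0,0,0,0,0,0,0,0,0]';  python3 -c "
from h import *
go(.5675,-.3577,.0463,-99)
cv2.imwrite('pics/w19.png',r.snapshot('wrist')[:,:,::-1])
c=r.calibration('wrist');print(proj(c,[.5675,-.3577,.097]))"
```

```text
t: 41.73
tool_pos: [0.5655, -0.3499, 0.2051]
ee_rot: [2.729, -1.553, -0.004]
wrist_force: [-1.0, -0.7, -0.5]
grip_width: 0.0918
t: 42.57
tool_pos: [0.5671, -0.3444, 0.2066]
ee_rot: [2.041, -2.387, -0.003]
wrist_force: [0.3, -0.3, 0.5]
grip_width: 0.0919
tilt [-0.001  0.001 -1.   ] ang -98.94 d(tool,mm) [ 13.2  -2.7 160.3] t 42.57 w 0.0919 F [ 0.3 -0.3  0.5]
turn az 0.001 after turn d [ 13.2  -2.7 160.3]
[[295.73942711 199.42537751]]
```

View pics/w19.png

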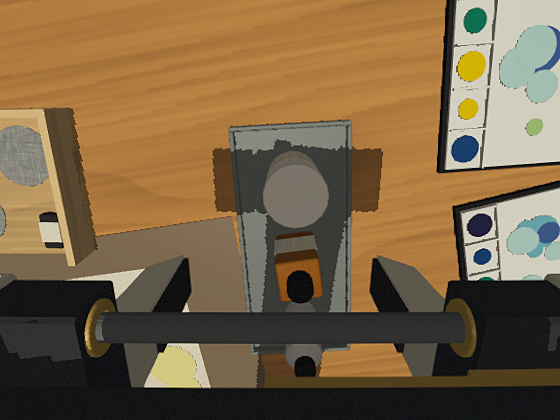

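Lid is at (296,194), 13 mm right of the jaws as computed. I centre, then descend.

```bash
python3 -m creep '[0,0.007,-0.0015,0,0,0,0,0,0.006,-0.001,0.01,0,0,0,0,0,0,0.02,0,0,0,0,0,0,0.02,0,0,0,0,0,0,0.015,0,0,0,0,0,0,0.005,0,0,0,0,0,0,0,0,0,0,0,0,0,0,0,0,0,0,0,0,0,0,0,0]';python3 -c "
from h import *
go(.5675,-.3577,.0463,-99)"
```

```text
t: 43.37
tool_pos: [0.5686, -0.3586, 0.1387]
ee_rot: [-2.037, 2.391, -0.003]
wrist_force: [0.4, 0.6, 0.5]
grip_width: 0.0917
tilt [ 0.002 -0.001 -1.   ] ang -99.13 d(tool,mm) [-0.8  1.4 92.4] t 43.37 w 0.0917 F [0.4 0.6 0.5]
turn az -0.002 after turn d [-0.8  1.4 92.4]
```

```bash
python3 -m creep '[0,0,0.001,0.012,0,0,0,0,0,0,0.016,0,0,0,0,0,0,0.016,0,0,0,0,0,0,0.016,0,0,0,0,0,0,0.016,0,0,0,0,0,0,0.01,0,0,0,0,0,0,0.005,0,0,0,0,0,0,0,0,0,0,0,0,0,0,0,0,0,0,0,0,0,0,0,0,0,0,0,0,0,0,0,1,0,0,0,0,0,0,1,0,0,0,0,0,0,1,0,0,0,0,0,0,1,0,0,0,0,0,0,1,0,0,0,0,0,0,1,0,0,0,0,0,0,1,0,0,0,0,0,0,1,0,0,0,0,0,0,1,0,0,0,0,0,0]' 30;python3 -c "
from h import *
go(.657,.0682,.2,-99)"
```

```text
t: 45.03
tool_pos: [0.5668, -0.3579, 0.0467]
ee_rot: [-2.038, 2.391, -0.0]
wrist_force: [-1.3, -0.2, 1.1]
grip_width: 0.0574
tilt [ 0.  0. -1.] ang -99.12 d(tool,mm) [-435.   -21.5 -153.3] t 45.03 w 0.0574 F [-1.3 -0.2  1.1]
turn az -0.002 after turn d [-434.9  -22.4 -153.3]
```

```bash
python3 -m creep '[1,0,0,-0.005,0,0,0,1,0,0,-0.015,0,0,0,1,0,0,-0.025,0,0,0,1,0,0,-0.025,0,0,0,1,0,0,-0.025,0,0,0,1,0,0,-0.025,0,0,0,1,0,0,-0.02,0,0,0,1,0,0,-0.013,0,0,0,1,0,0,0,0,0,0]'; python3 -m creep '[1,-0.01,0,0,0,0,0,1,-0.02,-0.001,0,0,0,0,1,-0.027,-0.0015,0,0,0,0,1,-0.027,-0.0015,0,0,0,0,1,-0.027,-0.0015,0,0,0,0,1,-0.027,-0.0015,0,0,0,0,1,-0.027,-0.0015,0,0,0,0,1,-0.027,-0.0015,0,0,0,0,1,-0.027,-0.0015,0,0,0,0,1,-0.027,-0.0015,0,0,0,0,1,-0.027,-0.0015,0,0,0,0,1,-0.027,-0.0015,0,0,0,0,1,-0.027,-0.0015,0,0,0,0,1,-0.027,-0.0015,0,0,0,0,1,-0.027,-0.001,0,0,0,0,1,-0.025,-0.001,0,0,0,0,1,-0.016,-0.001,0,0,0,0,1,-0.008,0,0,0,0,0,1,-0.004,0,0,0,0,0]' ; python3 -m creep '[1,0,0,0,0,0,0,1,0,0,0,0,0,0,1,0,0,0,0,0,0,1,0,0,0,0,0,0,1,0,0,0,0,0,0]'; python3 -c "
from h import *
go(.657,.068,.0537,-99)
cv2.imwrite('pics/w20.png',r.snapshot('wrist')[:,:,::-1])"
```

```text
t: 45.78
tool_pos: [0.5689, -0.3587, 0.2042]
ee_rot: [-2.037, 2.39, -0.01]
wrist_force: [1.2, 0.1, -1.7]
grip_width: 0.0574
t: 47.37
tool_pos: [0.6558, 0.0697, 0.1979]
ee_rot: [2.041, -2.386, -0.004]
wrist_force: [-0.4, 0.1, -2.5]
grip_width: 0.0573
t: 47.78
tool_pos: [0.6574, 0.0656, 0.1996]
ee_rot: [2.035, -2.393, 0.001]
wrist_force: [-0.3, -0.1, -2.1]
grip_width: 0.0575
tilt [ 0.    -0.001 -1.   ] ang -99.23 d(tool,mm) [ -2.3   0.8 145.9] t 47.78 w 0.0575 F [-0.3 -0.1 -2.1]
turn az -0.004 after turn d [ -2.4   0.8 145.9]
```

View pics/w20.png

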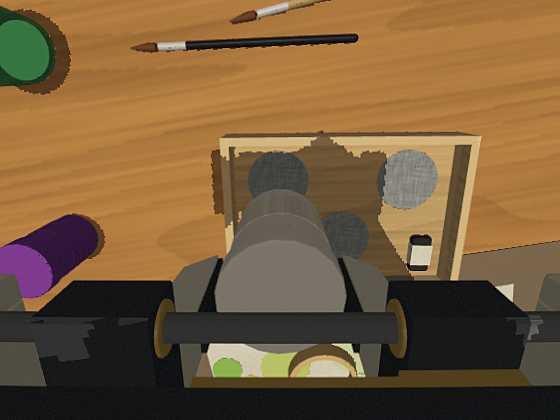

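The view matches w11 from when the jar was lifted off this pad. Lowering.

```bash
python3 -m creep '[1,-0.001,0,0.015,0,0,0,1,0,0,0.02,0,0,0,1,0,0,0.025,0,0,0,1,0,0,0.025,0,0,0,1,0,0,0.02,0,0,0,1,0,0,0.018,0,0,0,1,0,0,0.012,0,0,0,1,0,0,0.004,0,0,0,1,0,0,0,0,0,0,1,0,0,0,0,0,0,1,0,0,0,0,0,0,1,0,0,0,0,0,0]';python3 -m creep '[1,0,0,0.002,0,0,0,1,0,0,0.002,0,0,0,1,0,0,0.001,0,0,0,1,0,0,0,0,0,0,1,0,0,0,0,0,0,1,0,0,0,0,0,0]'
```

```text
t: 48.83
tool_pos: [0.6586, 0.0683, 0.0621]
ee_rot: [-2.036, 2.39, -0.002]
wrist_force: [0.0, 0.2, -1.6]
grip_width: 0.0575
t: 49.33
tool_pos: [0.6575, 0.0682, 0.0556]
ee_rot: [-2.038, 2.391, 0.0]
wrist_force: [-0.4, 0.1, -1.8]
grip_width: 0.0577
```

```bash
python3 -m creep '[1,0,0,0.001,0,0,0,1,0,0,0.0005,0,0,0,1,0,0,0,0,0,0,1,0,0,0,0,0,0]';python3 -m creep '[1,0,0,0.0008,0,0,0,1,0,0,0,0,0,0,1,0,0,0,0,0,0]'
```

```text
t: 49.67
tool_pos: [0.6575, 0.0681, 0.054]
ee_rot: [2.038, -2.391, -0.0]
wrist_force: [-0.2, 0.7, -2.0]
grip_width: 0.0575
t: 49.92
tool_pos: [0.6578, 0.0682, 0.0537]
ee_rot: [-2.037, 2.391, -0.001]
wrist_force: [-0.1, -0.4, 0.1]
grip_width: 0.0572
```

```bash
python3 -m creep '[0.5,0,0,0,0,0,0,0.3,0,0,0,0,0,0,0,0,0,0,0,0,0,0,0,0,0,0,0,0,0,0,0,0,0,0,0,0,0,0,-0.01,0,0,0,0,0,0,-0.02,0,0,0,0,0,0,-0.03,0,0,0,0,0,0,-0.04,0,0,0,0,0,0,-0.04,0,0,0,0,0,0,-0.02,0,0,-0.07,0,0,0,0,0,0,-0.08,0,0,0,0,0,0,0,0,0,0,0,0,0,0]';  python3 -c "
from h import *
go(.478,-.3483,.2,-90.3)
cv2.imwrite('pics/w21.png',r.snapshot('wrist')[:,:,::-1])
c=r.calibration('wrist');print(proj(c,[.657,.0677,.104]))"
```

```text
t: 51.08
tool_pos: [0.6573, 0.068, 0.2137]
ee_rot: [-2.209, 2.234, -0.0]
wrist_force: [-0.6, 0.1, -0.8]
grip_width: 0.0921
tilt [ 0. -0. -1.] ang -90.65 d(tool,mm) [418.3 174.5  13.8] t 51.08 w 0.0921 F [-0.6  0.1 -0.8]
turn az -0.006 after turn d [417.2 177.1  13.8]
[[280.64686115 202.28981355]]
```

View pics/w21.png

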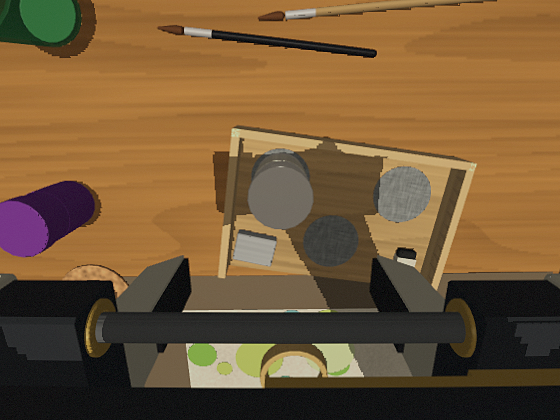

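The jar stands on its pad, lid at (280,197). Earlier lid views also sat a few px above the prediction. Next, the square bottle.

```bash
python3 -m creep '[0,0.015,0.006,-0.01,0,0,-0.006,0,0.033,0.014,0,0,0,0,0,0.033,0.014,0,0,0,0,0,0.033,0.014,0,0,0,0,0,0.033,0.014,0,0,0,0,0,0.033,0.014,0,0,0,0,0,0.033,0.014,0,0,0,0,0,0.033,0.014,0,0,0,0,0,0.033,0.014,0,0,0,0,0,0.033,0.014,0,0,0,0,0,0.033,0.014,0,0,0,0,0,0.033,0.014,0,0,0,0,0,0.02,0.009,0,0,0,0,0,0.011,0.005,0,0,0,0,0,0.005,0.002,0,0,0,0,0,0,0,0,0,0,0,0,0,0,0,0,0,0,0,0,0,0,0,0,0,0,0,0,0,0,0,0,0]'; python3 -c "
from h import *
go(.478,-.3483,.0495,-90.3)
cv2.imwrite('pics/w22.png',r.snapshot('wrist')[:,:,::-1])
c=r.calibration('wrist');print(proj(c,[.478,-.3483,.103]))"
```

```text
tilt [-0.001 -0.    -1.   ] ang -90.67 d(tool,mm) [418.1 173.7 163.7] t 51.13 w 0.0916 F [-0.1  0.1 -0.8]
turn az -0.006 after turn d [416.9 176.5 163.7]
[[675.2996496  360.56903414]]invalid input
```

View pics/w22.png

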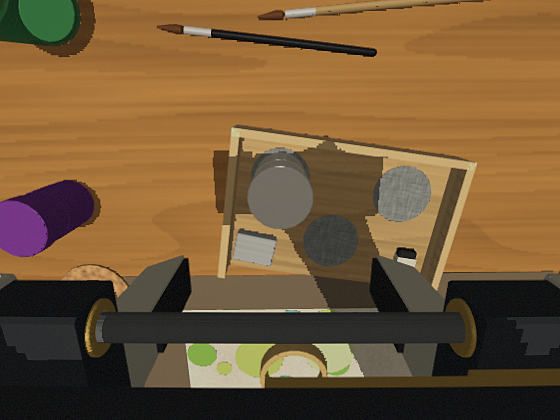

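The call was refused because of a miscounted row, so nothing moved. I retype it.

```bash
python3 -m creep '[0,0.015,0.006,-0.01,0,0,-0.006, 0,0.033,0.014,0,0,0,0, 0,0.033,0.014,0,0,0,0, 0,0.033,0.014,0,0,0,0, 0,0.033,0.014,0,0,0,0, 0,0.033,0.014,0,0,0,0, 0,0.033,0.014,0,0,0,0, 0,0.033,0.014,0,0,0,0, 0,0.033,0.014,0,0,0,0, 0,0.033,0.014,0,0,0,0, 0,0.033,0.014,0,0,0,0, 0,0.033,0.014,0,0,0,0, 0,0.02,0.009,0,0,0,0, 0,0.011,0.005,0,0,0,0, 0,0.005,0.002,0,0,0,0, 0,0,0,0,0,0,0, 0,0,0,0,0,0,0, 0,0,0,0,0,0,0]'; python3 -c "
from h import *
go(.478,-.3483,.0495,-90.3)
cv2.imwrite('pics/w23.png',r.snapshot('wrist')[:,:,::-1])
c=r.calibration('wrist');print(proj(c,[.478,-.3483,.103]))"
```

```text
t: 52.68
tool_pos: [0.4815, -0.3427, 0.2234]
ee_rot: [-2.221, 2.22, 0.001]
wrist_force: [-0.6, 0.2, 0.0]
grip_width: 0.0917
tilt [ 0.001  0.001 -1.   ] ang -89.99 d(tool,mm) [  5.8   3.6 173.9] t 52.68 w 0.0917 F [-0.6  0.2  0. ]
turn az 0.005 after turn d [  5.8   3.5 173.9]
[[286.67754306 202.69487877]]
```

View pics/w23.png

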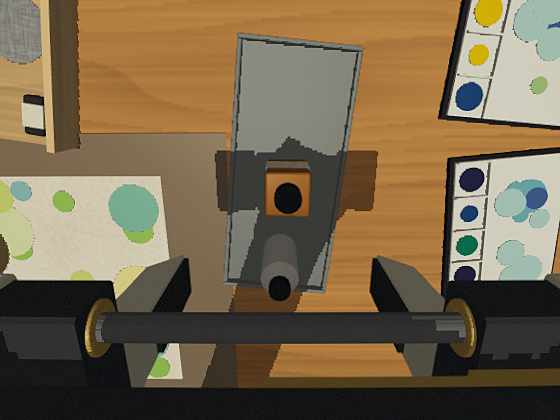

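Cap at (288,197), faces aligned with the jaws. I centre and descend.

```bash
python3 -m creep '[0,0.002,0.001,0.01,0,0,0.002, 0,0.002,0.001,0.02,0,0,0, 0,0,0,0.025,0,0,0, 0,0,0,0.025,0,0,0, 0,0,0,0.02,0,0,0, 0,0,0,0.01,0,0,0, 0,0,0,0,0,0,0, 0,0,0,0,0,0,0, 0,0,0,0,0,0,0]'; python3 -c "
from h import *
go(.478,-.3483,.0495,-90.3)"
```

```text
t: 53.48
tool_pos: [0.4793, -0.3495, 0.1146]
ee_rot: [-2.216, 2.226, -0.003]
wrist_force: [-0.6, -0.9, 0.6]
grip_width: 0.0921
tilt [ 0.002 -0.001 -1.   ] ang -90.27 d(tool,mm) [-1.2  1.4 65.1] t 53.48 w 0.0921 F [-0.6 -0.9  0.6]
turn az 0.001 after turn d [-1.2  1.4 65.1]
```

```bash
python3 -m creep '[0,0,0,0.012,0,0,0, 0,0,0,0.016,0,0,0, 0,0,0,0.016,0,0,0, 0,0,0,0.012,0,0,0, 0,0,0,0.008,0,0,0, 0,0,0,0,0,0,0, 0,0,0,0,0,0,0, 0,0,0,0,0,0,0, 1,0,0,0,0,0,0, 1,0,0,0,0,0,0, 1,0,0,0,0,0,0, 1,0,0,0,0,0,0, 1,0,0,0,0,0,0, 1,0,0,0,0,0,0, 1,0,0,0,0,0,0, 1,0,0,0,0,0,0, 1,0,0,0,0,0,0, 1,0,0,0,0,0,0]' 30; python3 -c "
from h import *
go(.6355,-.0697,.2,-90.3)"
```

```text
t: 54.98
tool_pos: [0.4781, -0.3493, 0.0493]
ee_rot: [2.216, -2.227, 0.0]
wrist_force: [0.6, -1.0, -0.4]
grip_width: 0.0435
tilt [ 0. -0. -1.] ang -90.3 d(tool,mm) [-280.4 -156.  -150.7] t 54.98 w 0.0435 F [ 0.6 -1.  -0.4]
turn az 0.0 after turn d [-280.4 -155.9 -150.7]
```

```bash
python3 -m creep '[1,0,0,-0.005,0,0,0, 1,0,0,-0.015,0,0,0, 1,0,0,-0.025,0,0,0, 1,0,0,-0.025,0,0,0, 1,0,0,-0.025,0,0,0, 1,0,0,-0.025,0,0,0, 1,0,0,-0.02,0,0,0, 1,0,0,-0.01,0,0,0, 1,0,0,0,0,0,0]'; python3 -m creep '[1,-0.01,-0.005,0,0,0,0, 1,-0.02,-0.011,0,0,0,0, 1,-0.025,-0.014,0,0,0,0, 1,-0.025,-0.014,0,0,0,0, 1,-0.025,-0.014,0,0,0,0, 1,-0.025,-0.014,0,0,0,0, 1,-0.025,-0.014,0,0,0,0, 1,-0.025,-0.014,0,0,0,0, 1,-0.025,-0.014,0,0,0,0, 1,-0.025,-0.014,0,0,0,0, 1,-0.02,-0.011,0,0,0,0, 1,-0.015,-0.008,0,0,0,0, 1,-0.01,-0.006,0,0,0,0, 1,-0.005,-0.003,0,0,0,0, 1,0,0,0,0,0,0, 1,0,0,0,0,0,0, 1,0,0,0,0,0,0, 1,0,0,0,0,0,0]'; python3 -c "
from h import *
go(.636,-.0695,.0563,-90.3)
cv2.imwrite('pics/w24.png',r.snapshot('wrist')[:,:,::-1])"
```

```text
t: 55.73
tool_pos: [0.4794, -0.3499, 0.2018]
ee_rot: [-2.215, 2.227, -0.007]
wrist_force: [0.7, -0.5, -2.5]
grip_width: 0.0436
t: 57.23
tool_pos: [0.635, -0.072, 0.1991]
ee_rot: [2.212, -2.229, 0.0]
wrist_force: [-0.5, -0.8, -2.8]
grip_width: 0.0433
tilt [-0.001 -0.001 -1.   ] ang -90.44 d(tool,mm) [ -2.7  -1.  142.8] t 57.23 w 0.0433 F [-0.5 -0.8 -2.8]
turn az -0.002 after turn d [ -2.7  -1.1 142.8]
```

View pics/w24.png

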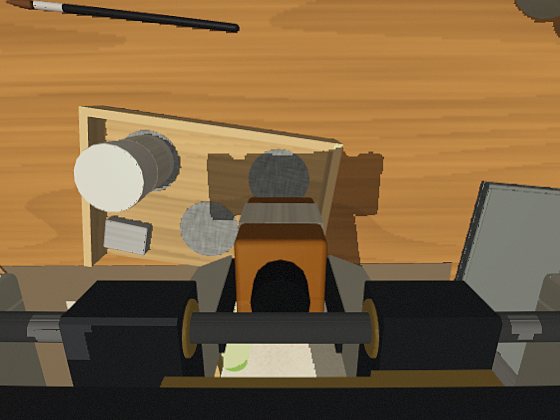

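```bash
python3 -m creep '[1,-0.001,0,0.012,0,0,0, 1,0,0,0.02,0,0,0, 1,0,0,0.025,0,0,0, 1,0,0,0.025,0,0,0, 1,0,0,0.02,0,0,0, 1,0,0,0.016,0,0,0, 1,0,0,0.01,0,0,0, 1,0,0,0.006,0,0,0, 1,0,0,0,0,0,0, 1,0,0,0,0,0,0, 1,0,0,0,0,0,0, 1,0,0,0,0,0,0]'; python3 -m creep '[1,0,0,0.003,0,0,0, 1,0,0,0.002,0,0,0, 1,0,0,0.001,0,0,0, 1,0,0,0,0,0,0, 1,0,0,0,0,0,0, 1,0,0,0,0,0,0]'
```

```text
t: 58.28
tool_pos: [0.6366, -0.0691, 0.0667]
ee_rot: [-2.215, 2.226, -0.003]
wrist_force: [-0.4, -0.2, -1.7]
grip_width: 0.0434
t: 58.78
tool_pos: [0.6356, -0.0691, 0.0594]
ee_rot: [-2.216, 2.227, -0.0]
wrist_force: [-0.2, -0.2, -3.2]
grip_width: 0.0434
```

```bash
python3 -m creep '[1,0,0,0.0015,0,0,0, 1,0,0,0.001,0,0,0, 1,0,0,0,0,0,0, 1,0,0,0,0,0,0, 1,0,0,0,0,0,0]'; python3 -m creep '[1,0,0,0.0008,0,0,0, 1,0,0,0,0,0,0, 1,0,0,0,0,0,0]'
```

```text
t: 59.2
tool_pos: [0.6356, -0.069, 0.0568]
ee_rot: [-2.216, 2.227, 0.0]
wrist_force: [0.7, -0.7, -3.0]
grip_width: 0.0437
t: 59.45
tool_pos: [0.6358, -0.0691, 0.0564]
ee_rot: [-2.215, 2.227, -0.001]
wrist_force: [-0.6, -0.4, 0.3]
grip_width: 0.0436
```

Contact. Release and rise.

```bash
python3 -m creep '[0.5,0,0,0,0,0,0, 0.3,0,0,0,0,0,0, 0,0,0,0,0,0,0, 0,0,0,0,0,0,0, 0,0,0,0,0,0,0, 0,0,0,-0.01,0,0,0, 0,0,0,-0.02,0,0,0, 0,0,0,-0.03,0,0,0, 0,0,0,-0.04,0,0,0, 0,0,0,-0.04,0,0,0, 0,0,0,-0.02,0,0,0.07, 0,0,0,0,0,0,0.083, 0,0,0,0,0,0,0, 0,0,0,0,0,0,0]';  python3 -c "
from h import *
go(.3884,-.3416,.2,-99)
cv2.imwrite('pics/w25.png',r.snapshot('wrist')[:,:,::-1])
c=r.calibration('wrist');print(proj(c,[.6347,-.0701,.110]))"
```

```text
t: 60.62
tool_pos: [0.6353, -0.0692, 0.2165]
ee_rot: [2.042, -2.387, 0.001]
wrist_force: [0.6, 0.1, 0.1]
grip_width: 0.0924
tilt [ 0.    -0.001 -1.   ] ang -98.93 d(tool,mm) [307.4 201.7  16.7] t 60.62 w 0.0924 F [0.6 0.1 0.1]
turn az 0.001 after turn d [307.7 201.3  16.7]
[[281.7885332  203.42754693]]
```

View pics/w25.png

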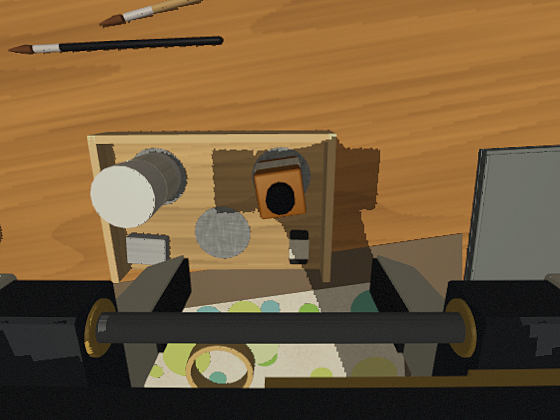

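The square bottle is back upright on its pad, cap at (280,198). Finally the slim bottle.

```bash
python3 -m creep '[0,0.015,0.01,-0.01,0,0,0, 0,0.03,0.02,0,0,0,0, 0,0.03,0.02,0,0,0,0, 0,0.03,0.02,0,0,0,0, 0,0.03,0.02,0,0,0,0, 0,0.03,0.02,0,0,0,0, 0,0.03,0.02,0,0,0,0, 0,0.03,0.02,0,0,0,0, 0,0.03,0.02,0,0,0,0, 0,0.025,0.016,0,0,0,0, 0,0.015,0.01,0,0,0,0, 0,0.008,0.0035,0,0,0,0, 0,0.004,0.002,0,0,0,0, 0,0,0,0,0,0,0, 0,0,0,0,0,0,0, 0,0,0,0,0,0,0, 0,0,0,0,0,0,0]'; python3 -c "
from h import *
go(.3884,-.3416,.0525,-99)
cv2.imwrite('pics/w26.png',r.snapshot('wrist')[:,:,::-1])
c=r.calibration('wrist');print(proj(c,[.3884,-.3416,.109]))"
```

```text
t: 62.08
tool_pos: [0.3894, -0.3391, 0.226]
ee_rot: [-2.042, 2.386, 0.0]
wrist_force: [-0.4, -1.0, 0.1]
grip_width: 0.0917
tilt [ 0.  0. -1.] ang -98.89 d(tool,mm) [  2.7   0.7 173.5] t 62.08 w 0.0917 F [-0.4 -1.   0.1]
turn az 0.002 after turn d [  2.7   0.7 173.5]
[[283.40701273 200.40469898]]
```

View pics/w26.png

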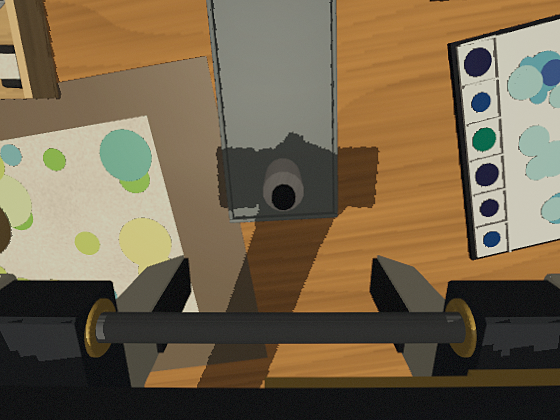

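Cap at (283,196), centred in the jaws. Descend and grip.

```bash
python3 -m creep '[0,0.0015,0,0.01,0,0,0, 0,0,0,0.02,0,0,0, 0,0,0,0.025,0,0,0, 0,0,0,0.025,0,0,0, 0,0,0,0.02,0,0,0, 0,0,0,0.02,0,0,0, 0,0,0,0.02,0,0,0, 0,0,0,0.018,0,0,0, 0,0,0,0.012,0,0,0, 0,0,0,0.003,0,0,0, 0,0,0,0,0,0,0, 0,0,0,0,0,0,0, 0,0,0,0,0,0,0, 0,0,0,0,0,0,0]'; python3 -c "
from h import *
go(.3884,-.3416,.0525,-99)"
```

```text
t: 63.3
tool_pos: [0.3887, -0.3426, 0.0541]
ee_rot: [-2.039, 2.39, -0.003]
wrist_force: [-0.1, -0.1, -0.4]
grip_width: 0.0918
tilt [ 0.002 -0.002 -1.   ] ang -99.07 d(tool,mm) [-1.   0.5  1.6] t 63.3 w 0.0918 F [-0.1 -0.1 -0.4]
turn az -0.001 after turn d [-1.   0.5  1.6]
```

```bash
python3 -m creep '[0,-0.0005,0,0.0005,0,0,0, 1,0,0,0,0,0,0, 1,0,0,0,0,0,0, 1,0,0,0,0,0,0, 1,0,0,0,0,0,0, 1,0,0,0,0,0,0, 1,0,0,0,0,0,0, 1,0,0,0,0,0,0, 1,0,0,0,0,0,0, 1,0,0,0,0,0,0, 1,0,0,0,0,0,0]' 25; python3 -c "
from h import *
go(.579,.0093,.2,-99)"
```

```text
t: 64.22
tool_pos: [0.3881, -0.3415, 0.0525]
ee_rot: [-2.039, 2.39, -0.0]
wrist_force: [-1.0, -0.9, -0.7]
grip_width: 0.0385
tilt [ 0. -0. -1.] ang -99.07 d(tool,mm) [-376.5 -133.3 -147.5] t 64.22 w 0.0385 F [-1.  -0.9 -0.7]
turn az -0.001 after turn d [-376.4 -133.7 -147.5]
```

```bash
python3 -m creep '[1,0,0,-0.005,0,0,0, 1,0,0,-0.015,0,0,0, 1,0,0,-0.025,0,0,0, 1,0,0,-0.025,0,0,0, 1,0,0,-0.025,0,0,0, 1,0,0,-0.025,0,0,0, 1,0,0,-0.02,0,0,0, 1,0,0,-0.01,0,0,0, 1,0,0,0,0,0,0]'; python3 -m creep '[1,-0.01,-0.004,0,0,0,0, 1,-0.02,-0.007,0,0,0,0, 1,-0.025,-0.009,0,0,0,0, 1,-0.025,-0.009,0,0,0,0, 1,-0.025,-0.009,0,0,0,0, 1,-0.025,-0.009,0,0,0,0, 1,-0.025,-0.009,0,0,0,0, 1,-0.025,-0.009,0,0,0,0, 1,-0.025,-0.009,0,0,0,0, 1,-0.025,-0.009,0,0,0,0, 1,-0.025,-0.009,0,0,0,0, 1,-0.025,-0.009,0,0,0,0, 1,-0.025,-0.009,0,0,0,0, 1,-0.025,-0.009,0,0,0,0, 1,-0.02,-0.007,0,0,0,0, 1,-0.015,-0.005,0,0,0,0, 1,-0.007,-0.002,0,0,0,0, 1,-0.004,0,0,0,0,0]'; python3 -m creep '[1,0,0,0,0,0,0, 1,0,0,0,0,0,0, 1,0,0,0,0,0,0, 1,0,0,0,0,0,0, 1,0,0,0,0,0,0]'; python3 -c "
from h import *
go(.579,.0093,.0595,-99)
cv2.imwrite('pics/w27.png',r.snapshot('wrist')[:,:,::-1])"
```

```text
t: 64.97
tool_pos: [0.3893, -0.3424, 0.2049]
ee_rot: [-2.039, 2.39, -0.007]
wrist_force: [0.9, -0.3, -1.8]
grip_width: 0.0387
t: 66.47
tool_pos: [0.5777, 0.0112, 0.2007]
ee_rot: [2.042, -2.386, -0.005]
wrist_force: [-0.3, -0.5, -1.3]
grip_width: 0.0382
t: 66.88
tool_pos: [0.5785, 0.0077, 0.2026]
ee_rot: [2.037, -2.392, 0.001]
wrist_force: [0.1, 1.0, -1.4]
grip_width: 0.0388
tilt [ 0.    -0.001 -1.   ] ang -99.16 d(tool,mm) [ -1.8  -0.2 143.1] t 66.88 w 0.0388 F [ 0.1  1.  -1.4]
turn az -0.003 after turn d [ -1.8  -0.2 143.1]
```

View pics/w27.png

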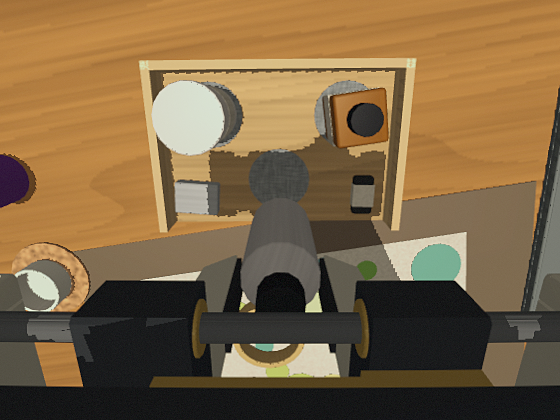

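The view matches w3: the pad is at (279,178), the jar and square bottle are in place, and the dish is on the coaster. Lowering.

```bash
python3 -m creep '[1,-0.001,0,0.012,0,0,0, 1,0,0,0.02,0,0,0, 1,0,0,0.025,0,0,0, 1,0,0,0.025,0,0,0, 1,0,0,0.02,0,0,0, 1,0,0,0.016,0,0,0, 1,0,0,0.01,0,0,0, 1,0,0,0.006,0,0,0, 1,0,0,0,0,0,0, 1,0,0,0,0,0,0, 1,0,0,0,0,0,0, 1,0,0,0,0,0,0]'; python3 -m creep '[1,0,0,0.003,0,0,0, 1,0,0,0.002,0,0,0, 1,0,0,0.001,0,0,0, 1,0,0,0,0,0,0, 1,0,0,0,0,0,0, 1,0,0,0,0,0,0]'
```

```text
t: 67.93
tool_pos: [0.5798, 0.01, 0.0697]
ee_rot: [-2.038, 2.389, -0.002]
wrist_force: [-0.3, -0.1, -1.8]
grip_width: 0.0388
t: 68.43
tool_pos: [0.5788, 0.0099, 0.0626]
ee_rot: [-2.039, 2.39, 0.0]
wrist_force: [-0.3, -0.3, -2.5]
grip_width: 0.0384
```

```bash
python3 -m creep '[1,0,0,0.0015,0,0,0, 1,0,0,0.001,0,0,0, 1,0,0,0,0,0,0, 1,0,0,0,0,0,0, 1,0,0,0,0,0,0]'; python3 -m creep '[1,0,0,0.0008,0,0,0, 1,0,0,0,0,0,0, 1,0,0,0,0,0,0]'
```

```text
t: 68.85
tool_pos: [0.5788, 0.0099, 0.06]
ee_rot: [2.039, -2.39, -0.0]
wrist_force: [-0.0, 0.8, -1.9]
grip_width: 0.0389
t: 69.1
tool_pos: [0.579, 0.0099, 0.0595]
ee_rot: [-2.039, 2.39, -0.001]
wrist_force: [-0.6, 0.3, 1.3]
grip_width: 0.039
```

Contact. Release, rise, and back off to the right so that the top camera has a clear view.

```bash
python3 -m creep '[0.5,0,0,0,0,0,0, 0.3,0,0,0,0,0,0, 0,0,0,0,0,0,0, 0,0,0,0,0,0,0, 0,0,0,0,0,0,0, 0,0,0,-0.01,0,0,0, 0,0,0,-0.02,0,0,0, 0,0,0,-0.03,0,0,0, 0,0,0,-0.04,0,0,0, 0,0,0,-0.04,0,0,0, 0,0,0,-0.03,0,0,0, 0,0,0,0,0,0,0]'; python3 -m creep '[0,0.03,0,0,0,0,0, 0,0.04,0,0,0,0,0, 0,0.04,0,0,0,0,0, 0,0.04,0,0,0,0,0, 0,0.04,0,0,0,0,0, 0,0.04,0,0,0,0,0, 0,0.04,0,0,0,0,0, 0,0.04,0,0,0,0,0, 0,0.04,0,0,0,0,0, 0,0.03,0,0,0,0,0, 0,0.02,0,0,0,0,0, 0,0,0,0,0,0,0, 0,0,0,0,0,0,0, 0,0,0,0,0,0,0, 0,0,0,0,0,0,0]'
python3 - <<'E'
from h import *
for n in ('top','side'): cv2.imwrite(f'pics/{n}F.png',r.snapshot(n)[:,:,::-1])
t=cv2.imread('pics/topF.png')
cv2.imwrite('pics/c_topF.png',cv2.resize(t[130:230,210:350],None,fx=5.5,fy=5.5,interpolation=cv2.INTER_CUBIC))
cv2.imwrite('pics/coastF.png',cv2.resize(t[205:262,115:175],None,fx=8,fy=8,interpolation=cv2.INTER_CUBIC))
E
```

```text
t: 70.1
tool_pos: [0.5831, 0.0111, 0.2373]
ee_rot: [-2.034, 2.383, -0.013]
wrist_force: [0.9, 1.0, 0.5]
grip_width: 0.0921
t: 71.35
tool_pos: [0.5167, -0.383, 0.2296]
ee_rot: [-2.042, 2.386, 0.0]
wrist_force: [0.3, -0.6, 0.6]
grip_width: 0.0915
```

View pics/c_topF.png

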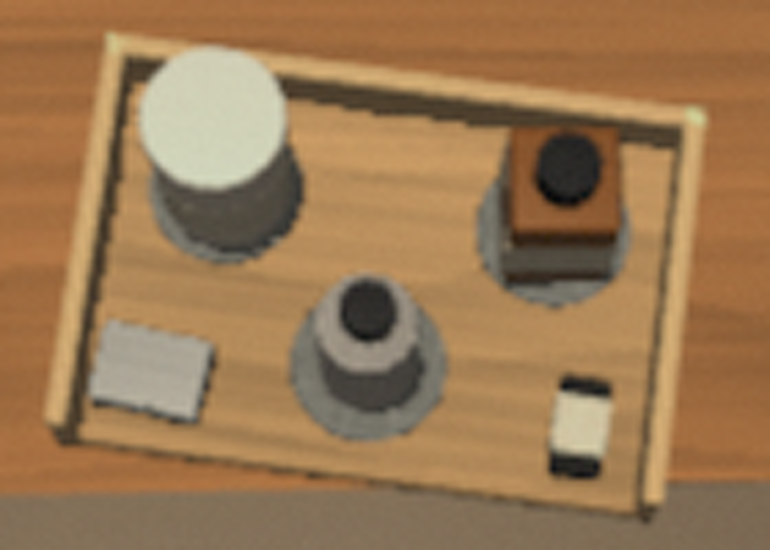

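View pics/coastF.png

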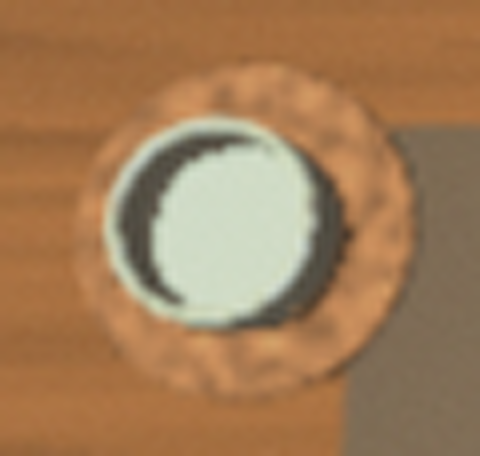

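View pics/sideF.png

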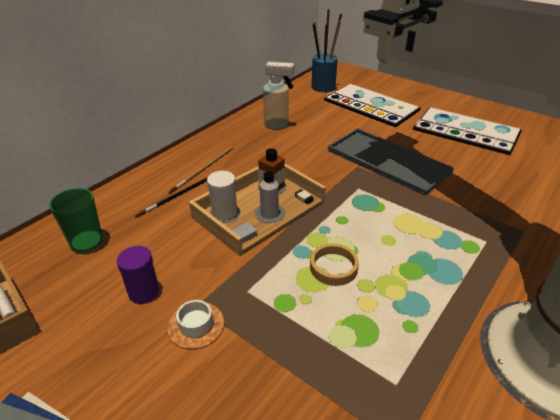

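Run:
```python
from h import *
c=r.calibration('top');s=r.calibration('side')
f=lambda p:np.array(p,float)/5.5+[210,130]-0.4
g=lambda p:np.array(p,float)/8+[115,205]-0.45
d=onz(c,[g((212,222))],.034)[0];k=onz(c,[g((245,229))],.004)[0];print('dish',d,'coaster',k,'off mm',np.hypot(*(d-k)[:2])*1000)
d=onz(s,[(194,313.5)],.034)[0];k=onz(s,[(196.5,325)],.004)[0];print('side: dish',d,'coaster',k)
for n,a,b,z in(('jar',(213,121),(213,118),.104),('sq',(572,166),(569,169),.11),('slim',(370,306),(367,308),.116)):
    print(n,(onz(c,[f(b)],z)-onz(c,[f(a)],z)).round(4))
```

```text
dish [0.49810889 0.30883246 0.034     ] coaster [0.50002952 0.30876237 0.004     ] off mm 1.9219082623480386
side: dish [0.49730583 0.30915488 0.034     ] coaster [0.49635526 0.3091285  0.004     ]
jar [[ 0.0012 -0.      0.    ]]
sq [[-0.0012  0.0012  0.    ]]
slim [[-0.0008  0.0011  0.    ]]
```

The dish is about 2 mm off the coaster's centre and the containers are within 2 mm of their starts. The tin, eraser and tape roll sit where they were. The gripper is open and clear, so I hand in.

```bash
python3 -c "
from bench import r
print(r.get_state()['t'],r.hand_in())"
```

```text
the job is handed in; nothing more can be done
71.45 None
```

The job is done and handed in at 71.5 s of the 152 s allowed; no verdict was reported. I moved the slim bottle, square bottle and gesso jar to the tray, set the dish on the coaster, then returned the jar, the square bottle and the slim bottle to their own pads.

**Last checks, from the top and side pictures:**
- **Dish:** upright on the coaster, about 2 mm off centre in the top view and about 1 mm in the side view.
- **Containers:** all three upright, each within about 2 mm of where it started.
- **Pan tin, eraser and tape roll:** they look unmoved. I compared the before and after pictures by eye and did not measure them.
- **Gripper:** open and away from everything.

**What disagreed or went wrong:**
- The wrist camera put things about 4–5 mm further in +x than the top camera. I used the top camera for x, except for 1–2 mm of leaning toward the wrist reading when gripping the square bottle and dish. The jaws close along y, so this did not affect the grasps.
- Early position readings taken before the arm settled were off, and the first descent onto the slim bottle was about 14 mm to one side. I corrected it before gripping.
- One move command was refused because I miscounted a row. Nothing moved, and I retyped it.

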